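Sort the courtyard table: cutlery, toy food and glass

ROBOT

A 7-joint arm with a two-finger parallel gripper is mounted at the origin on the work surface. World frame = base frame: x ahead of the robot, y to its left, z up, the work surface at z = 0. Lengths are in mm, angles in rad, forces in N, time in s.
With the tool pointing down it reaches from about 400 to 875 mm from the base axis. Payload 4.4 kg.
Tool frame: the origin (TCP) lies at the very end of the fingers, on their centre line; the grasp point (between the pads) lies 19 mm behind it; x points along the fingers, y is the direction in which the jaws open and shut, and the axes are right-handed (so a half turn about x gives the same grasp; the last joint's range is limited). The gripper opens to 85 mm and grips with 20 to 120 N. Pads are 22 mm wide; open, the fingers measure 114 mm over their backs; the gripper's body (76 mm by 85 mm) begins 54 mm behind the grasp point. The pads swing forward as they close: fully open they stand 13 mm farther back than shut.
Start: joints at [-1.22, 0.628, 0.038, 1.517, -0.027, 0.996, -0.02], TCP at [263.121, 594.378, 196.513] pointing down, gripper open.
Joint ranges: [-3.06, 3.06], [-0.37, 2.12], [-1.25, 1.32], [0.18, 2.47], [-1.1, 4.24], [0.23, 1.98], [-2.94, 2.94]. Speed limits (rad/s): [2.57, 2.57, 3.14, 3.14, 3.14, 3.14, 3.14].

INTERFACE

Orientations are given as [roll, pitch, yaw] about the fixed x, y, z axes, in that order (R = Rz(yaw) Ry(pitch) Rx(roll)).
In Python, from cell import sensors, eyes, job gives the robot as it stands.
- The arm moves only by the tool carry_out, never from a script. Its argument "targets" is text: rows parted by semicolons, each of 4 numbers parted by spaces: the shift along the world's x, y, z in m, then the turn about the world's z in rad. A call has 1 to 5 rows; each row shifts and turns the commanded pose from where the row before left it; what a row does not reach is not made up. A row lasts 1/8 s, in which the tool goes at most 62.5 mm and 10.7 degrees, less where a joint would pass 70% of its speed; a pose out of reach is approached as far as the arm can. A call is refused whole if a number of a shift passes 0.0625 or a number of a turn 0.188, either way. A call with a gripper value outside its range is refused whole. "hand" is the closure, from -1 (fully open) to 1 (shut), set as the call begins (left out, the last holds). The fingers move at their own pace and stop on an object; "grip_force" is the grip in N (left out, the last holds). Time passes only in rows, so rows that do not move let the fingers close. It gives the time, the measured TCP pose, the force and the opening at its end, in the units of the state.
- sensors.sense(): the state, without advancing time (a new reading comes with each control period).
- eyes.camera(name): name is "scene" or "side" or "wrist"; returns (picture, depth): 480x640x3 uint8, red, green, blue; 480x640 float32, mm along the optical axis (not along the pixel's ray), 0 where there is no reading.
- eyes.calibration(name): a dict with "K" (3x3 intrinsics, pixels), "dist" ([k1, k2, p1, p2, k3] as OpenCV has them; the pictures are not rectified), "extrinsics" (4x4, takes a point from world to camera coordinates). Camera axes: x right, y down, z forward; pixel columns grow to the right and rows downward; lengths in mm; the calibration is good to about 2 mm. A picture is of the moment at which its call begins: read the wrist's pose just before it. calibration takes no time and is no camera call; for the wrist camera it gives the pose at the moment of the call.
- job.finish_job(): hands the job in, once; it reports no verdict.
The state is a dict: "time_s": time; "q": joint angles; "dq": joint speeds; "tau": joint torques, N m; "eef_pos": TCP position; "eef_rot": TCP orientation; "contact_force": force on the tool from outside, world axes, zero at the start; "ft_torque": the same for the moment, N m; "grip_width": opening from 0.0 (shut) to 1.0 (fully open).
Only numpy, scipy, OpenCV 4.12 (cv2) and the standard library are available. Lean on these libraries where they do the work, as an engineer would, in place of code of your own. Each camera call takes 0.05 s, during which the arm holds its last target.

TASK

Finish sorting the table: lay the spoon flat in the steel tray with the fork, put both toy foods (the tomato, and the corn cob that was left in the tray) in the green sieve, and lay the glass tile flat on the floor of the blue bin. Hold the glass only by its edges, never touching its polished faces, and set it down rather than dropping it. Leave the mugs, the jar, the brush and the bottles on the turntable where they stand.

Things in the scene. Friction and masses are not known exactly. Their poses are not given: they have to be found in the camera images.
- spoon: steel teaspoon 124 long lying along its x, bowl at +x (27 wide, 6.5 high), flat handle 11 wide and 5 thick whose top is 8 above the surface it lies on, handle from x=-62 to +26; origin under its middle at surface level, z up (mm)
- fork: small steel fork 127 long lying along its x, three tines at +x (22 wide), flat handle 11 wide and 5 thick whose top is 8 above the surface it lies on, handle from x=-62 to +20; origin under its middle at surface level, z up; starts in the steel tray, already sorted, along one long side (mm)
- tomato: red toy tomato with a green stalk, round, 50 diameter, 44 high with the stalk, widest from 8 to 26 above its flat underside; origin at the centre of the underside, z up (mm)
- corn: toy corn cob lying along its x, 68 long, 26 wide, 28 high, yellow with a green husk at -x; starts in the steel tray beside the fork, where it does not belong; origin at the centre of the underside, z up (mm)
- tile: flat square tile of green glass 50 x 50 x 6 lying flat, sides along its x and y; the narrow rim of each face up to 6.5 from the edge is clear green glass, inside it is the polished, solid green face; origin at the centre of the underside, z up (mm)
- tile_face: the polished faces of the tile (the middle 37 x 37, top and bottom), which fingers must not touch; same origin and axes as the tile (mm)
- tray: stainless steel tray, fixed, outside 190 (x) x 140 (y), 30 high, walls 4, floor 4 thick; origin at the centre of the underside (mm)
- tray_in (a point): centre of the tray's inner floor, 4 above the table, inner floor 182 (x) x 132 (y) (mm)
- sieve: round green plastic sieve, fixed, 50 high, rim 160 across outside, inner floor 124 across widening to 152 at the rim, floor 5 thick, two lugs on the rim at +x and -x out to 92 from the centre; origin at the centre of the underside (mm)
- sieve_in (a point): centre of the sieve's inner floor, 5 above the table (mm)
- bin: square blue bin, fixed, outside 150 x 150, 65 high, walls 4, floor 4 thick, open, its lid folded down behind (+x side, out to 84 from the centre), a white latch on the -x side (out to 83); origin at the centre of the underside (mm)
- bin_in (a point): centre of the bin's inner floor, 4 above the table, inner floor 142 x 142 (mm)
- turntable: grey plastic turntable, fixed, 170 diameter, 24 high, carrying three bottles; origin at the centre of the underside (mm)
- bottle1: clear bottle on the turntable, loose, 54 diameter, 160 high with cap (top 184 above the table); origin at the centre of the underside (mm)
- bottle2: clear bottle on the turntable, loose, 54 diameter, 160 high with cap (top 184 above the table); origin at the centre of the underside (mm)
- bottle3: clear bottle on the turntable, loose, 54 diameter, 160 high with cap (top 184 above the table); origin at the centre of the underside (mm)
- mug1: white ceramic mug, loose, 68 diameter, 70 high, handle at its +y; origin at the centre of the underside (mm)
- mug2: blue ceramic mug, loose, 68 diameter, 70 high, handle at its +y; origin at the centre of the underside (mm)
- brush: dish brush lying along its x, 123 long, head at +x 26 wide and 24 high with white bristles down, wooden handle 13 wide at -x; origin under its middle (mm)
- jar: amber glass jar with a white lid, loose, 60 diameter, 75 high; origin at the centre of the underside (mm)
Not all that is in view belongs to the job. Leave any orange look-alike of the bottle3 alone.

How it is judged (in metres and radians):
At the end, for the whole second after the job is handed in: Spoon, fork inside the tray, flat within 0.3 rad; tomato, corn in the sieve, within 72 mm of its centre, under 50 mm above its floor; tile flat (0.12 rad) on the bin floor; all at rest; mugs, jar, brush, bottles upright, moved under 20 mm (x of spoon in the frame of tray_in between -0.085 and 0.085 m and y of spoon in the frame of tray_in between -0.062 and 0.062 m and z of each of spoon, fork in the frame of tray_in below 0.03 m and angle between the z axis of each of spoon, fork and the z axis of tray, either way round below 0.3 rad and linear speed of each of spoon, fork, tomato, corn, tile below 0.02 m/s and angular speed of each of spoon, fork, tomato, corn, tile below 0.3 rad/s and x of fork in the frame of tray_in between -0.085 and 0.085 m and y of fork in the frame of tray_in between -0.062 and 0.062 m and horizontal distance between each of tomato, corn and sieve_in below 0.072 m and z of each of tomato, corn in the frame of sieve_in below 0.05 m and x of tile in the frame of bin_in between -0.07 and 0.07 m and y of tile in the frame of bin_in between -0.07 and 0.07 m and z of tile in the frame of bin_in below 0.012 m and angle between the z axis of tile and the z axis of bin, either way round below 0.12 rad and distance of each of mug1, mug2, jar, brush, bottle1, bottle2, bottle3 from where it was at the start of the episode below 0.02 m and angle between each of mug1, mug2, jar, brush, bottle1, bottle2, bottle3's own z axis and vertical below 0.15 rad); the robot touches nothing.
It fails at once if a mug, the jar, the brush or a bottle is shifted by more than 20 mm or tipped by more than 0.15 rad (distance of any of mug1, mug2, jar, brush, bottle1, bottle2, bottle3 from where it was at the start of the episode above 0.02 m or angle between any of mug1, mug2, jar, brush, bottle1, bottle2, bottle3's own z axis and vertical above 0.15 rad).
It fails at once if the fingers touch a polished face of the glass tile (anything over 0.3 N) (contact force between the fingers and tile_face above 0.3 N).
It fails at once if the glass tile is let go in the air: more than 30 mm above the table with no finger on it (height (world z) of tile above 0.03 m and contact force between the fingers and tile below 0.02 N).
It also fails if it takes over 72 s, if anything falls off the work surface, if the arm or the gripper's body presses on something with over 40 N, if the wrist force passes 120 N, or if a joint passes its speed limit or range.

## Working session

There is one attempt and no reset: what is moved stays moved. The work goes in short steps, Python scripts to look and compute and a tool call to move; the robot and the scene stay as the last step left them, time stands still between calls to the robot, and variables do not carry over. Pictures are saved under pics/ and viewed, and the job is handed in when it is done.

Besides the shell and the picture viewer there is one more tool, called after "Call:" by a JSON object that holds its "method" and its "body". carry_out: Moves the arm, as the interface text tells. Its arguments: {"type":"object","properties":{"targets":{"type":"string"},"hand":{"type":"number"},"grip_force":{"type":"number"}},"required":["targets"]}

```bash
mkdir -p pics; ls
cat > h.py <<'E'
import numpy as np, cv2, json
from cell import sensors, eyes, job
def snap(name,fn):
    s=sensors.sense(); cal=eyes.calibration(name); p,d=eyes.camera(name)
    np.savez('pics/'+fn+'.npz',p=p,d=d,K=cal['K'],dist=cal['dist'],E=cal['extrinsics'])
    cv2.imwrite('pics/'+fn+'.png',cv2.cvtColor(p,cv2.COLOR_RGB2BGR))
    return s
def load(fn):
    return np.load('pics/'+fn+'.npz')
def ptsmap(fn):
    z=load(fn);d=z['d'].astype(float);K=np.array(z['K'],float);E=np.array(z['E'],float)
    h,w=d.shape;u,v=np.meshgrid(np.arange(w),np.arange(h))
    n=cv2.undistortPoints(np.stack([u,v],-1).reshape(-1,1,2).astype(np.float64),K,np.array(z['dist'],float)).reshape(h,w,2)
    c=np.stack([n[...,0]*d,n[...,1]*d,d],-1)
    W=(c-E[:3,3])@E[:3,:3]
    W[d<=0]=np.nan
    return W
def ray(fn,u,v):
    z=load(fn);K=np.array(z['K'],float);E=np.array(z['E'],float)
    n=cv2.undistortPoints(np.array([[[u,v]]],float),K,np.array(z['dist'],float))[0,0]
    return -E[:3,:3].T@E[:3,3], E[:3,:3].T@np.array([n[0],n[1],1.])
def onz(fn,u,v,zz):
    o,r=ray(fn,u,v);return o+r*(zz-o[2])/r[2]
def tri(a,b):
    A=np.zeros((3,3));B=np.zeros(3);L=[]
    for fn,u,v in (a,b):
        o,r=ray(fn,u,v);r=r/np.linalg.norm(r);P=np.eye(3)-np.outer(r,r);A+=P;B+=P@o;L.append((o,P))
    x=np.linalg.solve(A,B);return x,[np.linalg.norm(P@(x-o)) for o,P in L]
E
python3 - <<'E'
from h import *
print(sensors.sense())
for n in('scene','side','wrist'):
    snap(n,n+'0'); z=load(n+'0'); print(n,z['K'].tolist(),z['E'].round(3).tolist(),(z['d']>0).mean())
E
```

```text
pics
{'time_s': 0.0, 'q': array([-1.21979439,  0.62933122,  0.03846828,  1.51841074, -0.0269844 ,
        0.99629742, -0.02000814]), 'dq': array([ 1.21094655e-03,  1.68609411e-04, -2.87988834e-03,  1.23793389e-03,
        6.41674733e-05,  9.94587150e-04,  1.39592868e-03]), 'tau': array([-6.42946106e-04, -5.63416672e+01,  1.22619331e+00, -1.93453538e+01,
        1.09924268e-02,  1.04426805e-02, -2.11719384e-05]), 'eef_pos': array([262.85036541, 593.70201081, 195.58564351]), 'eef_rot': array([-1.54268578,  1.56886829, -1.95950963]), 'contact_force': array([-0.87235873, -0.84909542, -0.64904017]), 'ft_torque': array([-0.00556595, -0.0529869 , -0.00663139]), 'grip_width': 1.001293431250284}
scene [[439.2068203272914, 0.0, 324.2604080414546], [0.0, 439.2068203272914, 240.23943001173075], [0.0, 0.0, 1.0]] [[0.047, 0.999, 0.006, -39.78], [0.83, -0.036, -0.556, -437.553], [-0.555, 0.031, -0.831, 1577.973], [0.0, 0.0, 0.0, 1.0]] 0.995888671875
side [[494.1131758479353, 0.0, 315.1924753072169], [0.0, 494.1131758479353, 236.40881723699903], [0.0, 0.0, 1.0]] [[-0.998, -0.063, -0.007, 558.367], [-0.027, 0.529, -0.848, 83.698], [0.057, -0.847, -0.529, 1250.703], [0.0, 0.0, 0.0, 1.0]] 0.9959635416666667
wrist [[374.01846067635927, 0.0, 321.17260003046016], [0.0, 374.01846067635927, 245.15864446240928], [0.0, 0.0, 1.0]] [[0.405, 0.914, -0.001, -648.117], [0.882, -0.39, 0.264, -33.054], [0.241, -0.108, -0.965, 378.156], [0.0, 0.0, 0.0, 1.0]] 0.99595703125
```

View pics/scene0.png

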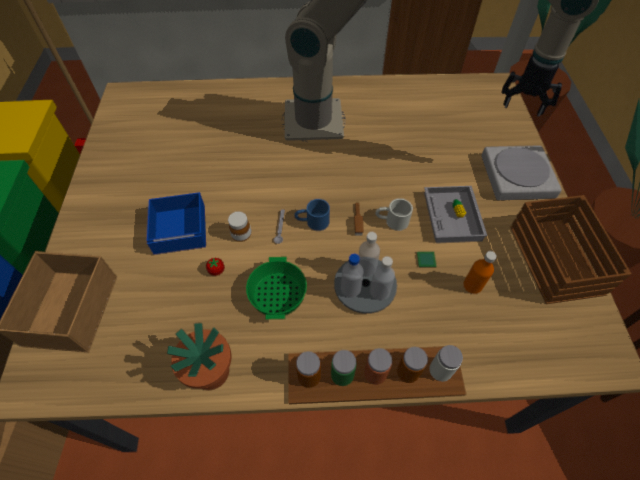

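View pics/side0.png

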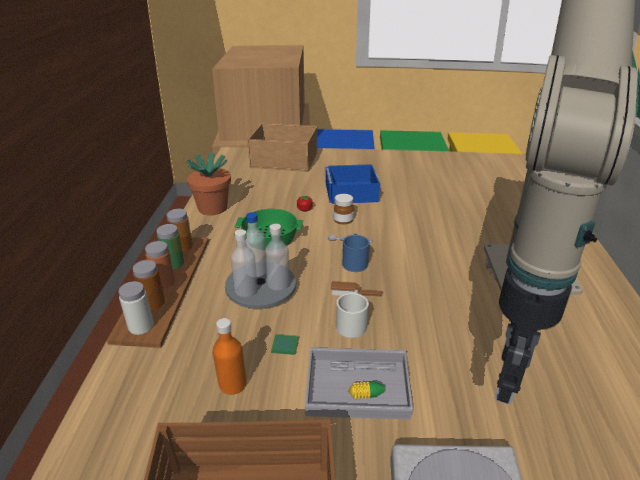

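View pics/wrist0.png

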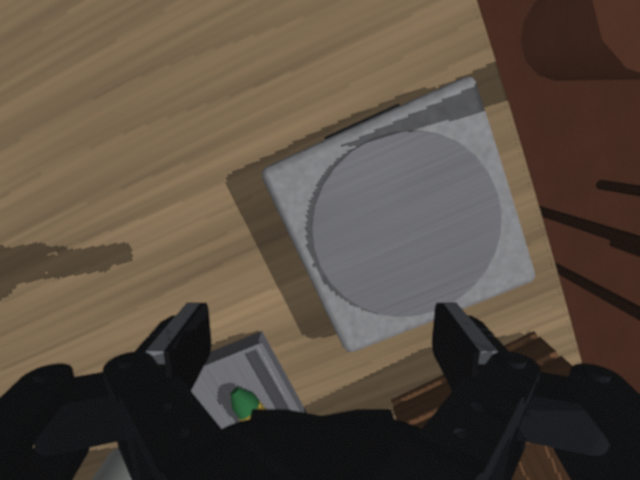

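Run:
```python
from h import *
for n in('scene0','side0'):
    W=ptsmap(n); p=load(n)['p']; hsv=cv2.cvtColor(p,cv2.COLOR_RGB2HSV).astype(int)
    H,S,V=hsv[...,0],hsv[...,1],hsv[...,2]
    X,Y,Z=W[...,0],W[...,1],W[...,2]
    ok=(X>250)&(X<900)&(Y>-550)&(Y<550)&(Z>-10)
    def rep(nm,m):
        m=(m&ok).astype(np.uint8); k,l,st,c=cv2.connectedComponentsWithStats(m)
        for i in range(1,k):
            if st[i,4]>25:
                q=W[l==i]; print(n,nm,st[i].tolist(),'min',np.nanpercentile(q,2,axis=0).round(),'max',np.nanpercentile(q,98,axis=0).round(),'mean',np.nanmean(q,axis=0).round(1))
    rep('red',((H<6)|(H>174))&(S>190)&(V>90))
    rep('yellow',(H>22)&(H<34)&(S>200)&(V>150))
    rep('green',(H>45)&(H<90)&(S>120))
    rep('blue',(H>100)&(H<125)&(S>120))
    rep('grey',(S<45)&(V>80))
    im=cv2.imread(f'pics/{n}.png')
    if n=='scene0': a=[im[160:330,140:320],im[160:330,320:500]]
    else: a=[im[300:430,270:430],im[180:310,290:400]]
    for i,c in enumerate(a): cv2.imwrite(f'pics/{n}_c{i}.png',cv2.resize(c,None,fx=4,fy=4,interpolation=cv2.INTER_CUBIC)[:600,:800])
```

```text
scene0 red [207, 259, 17, 14, 121] min [ 603. -310.   18.] max [ 636. -269.   39.] mean [ 623.6 -283.9   30.8]
scene0 green [453, 200, 8, 7, 31] min [413. 412.  19.] max [432. 433.  31.] mean [424.5 421.3  27. ]
scene0 green [418, 253, 17, 14, 212] min [586. 279.   0.] max [631. 322.   8.] mean [608.2 300.6   4.2]
scene0 green [246, 257, 61, 63, 2773] min [ 616. -191.   -0.] max [782. -49.  50.] mean [ 685.4 -122.2   17.2]
scene0 green [169, 324, 49, 32, 539] min [ 849. -326.  120.] max [ 899. -243.  162.] mean [ 879.4 -284.5  141.8]
scene0 blue [147, 193, 59, 61, 2950] min [ 388. -491.   -0.] max [ 556. -333.   65.] mean [ 462.1 -419.1   26. ]
scene0 blue [296, 200, 33, 29, 565] min [428. -58.   3.] max [493.  26.  70.] mean [460.7  -4.6  39.9]
scene0 blue [349, 254, 11, 11, 96] min [692.  65. 172.] max [714.  88. 186.] mean [705.3  75.9 181.2]
scene0 grey [425, 186, 62, 52, 1396] min [365. 336.  -2.] max [548. 482.  31.] mean [458.  398.7   9.4]
scene0 grey [376, 199, 37, 31, 303] min [438. 179.   3.] max [503. 269.  71.] mean [471.7 236.3  47.5]
scene0 grey [274, 210, 10, 33, 132]
[... 1708 characters left out ...]
] min [ 462. -219.    9.] max [ 518. -196.   35.] mean [ 490.2 -205.3   21.6]
side0 grey [225, 223, 71, 86, 4068] min [613.  88.  19.] max [755. 200. 182.] mean [677.6 150.9  82. ]
side0 grey [328, 235, 17, 6, 60] min [ 489. -132.   -1.] max [ 531. -108.    8.] mean [ 512.5 -119.9    4. ]
side0 grey [332, 290, 37, 48, 1352] min [435. 129.   1.] max [500. 274.  69.] mean [467.5 238.3  39.1]
side0 grey [141, 293, 12, 36, 163] min [896. 273.  17.] max [900. 294. 103.] mean [897.9 284.3  61.4]
side0 grey [216, 318, 15, 16, 192] min [681. 262.   1.] max [738. 430. 161.] mean [693.1 416.9 152.2]
side0 grey [305, 347, 108, 72, 6136] min [361. 338.   1.] max [544. 484.  31.] mean [450.9 403.6  11. ]
```

View pics/scene0_c0.png

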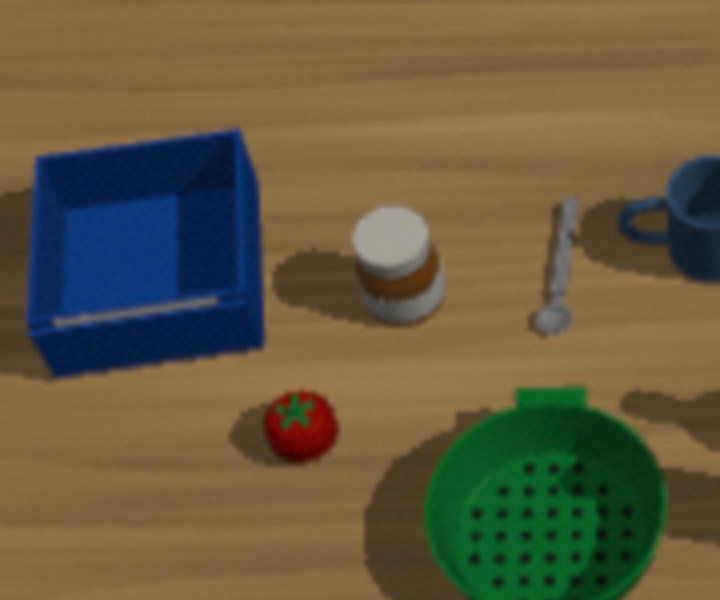

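View pics/scene0_c1.png

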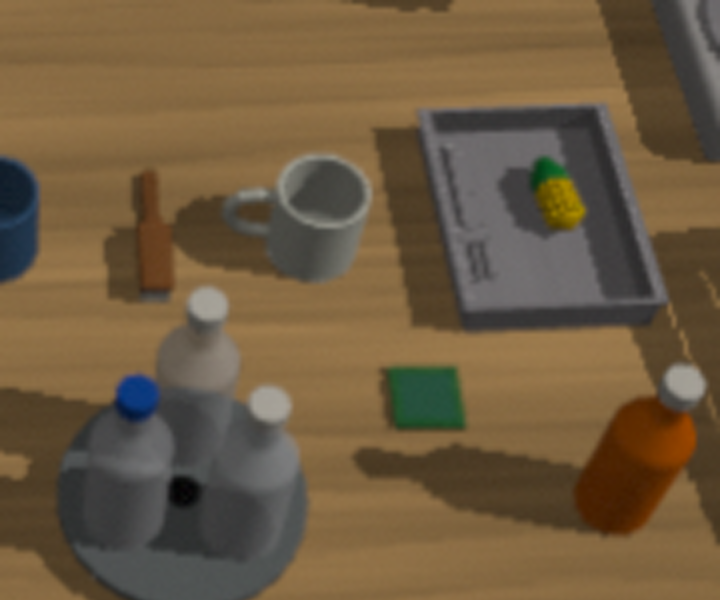

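View pics/side0_c0.png

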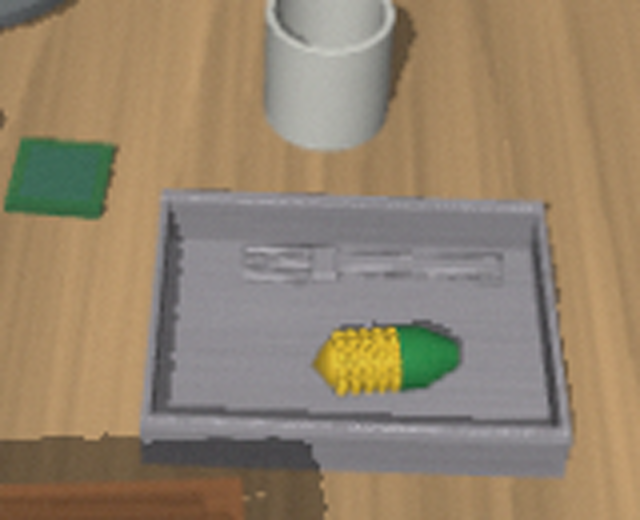

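View pics/side0_c1.png

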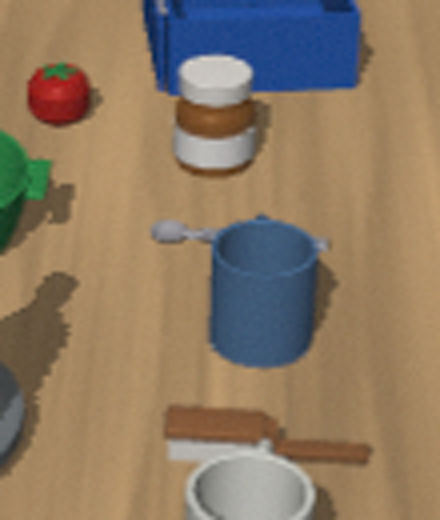

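```bash
cat >> h.py <<'E'
from scipy.spatial.transform import Rotation as Rn
def pose(s=None):
    s=s or sensors.sense(); R=Rn.from_euler('xyz',s['eef_rot']).as_matrix()
    j=R[:,1]; a=np.arctan2(j[1],j[0])
    return s['eef_pos'],R,a
def pinfo():
    s=sensors.sense();p,R,a=pose(s)
    print('t',round(s['time_s'],2),'tcp',p.round(1),'tool x',R[:,0].round(3),'jaw ang',round(a,3),'q',s['q'].round(2),'F',s['contact_force'].round(1),'w',round(s['grip_width'],3))
E
python3 - <<'E'
from h import *
pinfo(); p,R,a=pose()
z=load('wrist0');E=z['E'];C=-E[:3,:3].T@E[:3,3]
print('cam in tool',R.T@(C-p),'cam axes in tool',(R.T@E[:3,:3].T).round(3))
for n,(u0,u1,v0,v1),zz in(('scene0',(415,445,245,275),(2,12)),('side0',(268,300,332,358),(2,12))):
    W=ptsmap(n);p=load(n)['p'];hsv=cv2.cvtColor(p,cv2.COLOR_RGB2HSV)
    m=np.zeros(p.shape[:2],np.uint8);m[v0:v1,u0:u1]=((hsv[...,0]>45)&(hsv[...,0]<90)&(hsv[...,1]>90))[v0:v1,u0:u1]
    c,_=cv2.findContours(m,0,1);c=max(c,key=cv2.contourArea)
    q=np.array([onz(n,*x[0],6)[:2] for x in c],np.float32); print(n,cv2.minAreaRect(q))
    W=ptsmap(n); t=(W[...,2]>14)&(W[...,2]<33)
# tray rect by rim height; sieve rim circle; bin rim
def rect(n,m):
    q=ptsmap(n)[m][:,:2].astype(np.float32);print(n,len(q),cv2.minAreaRect(q))
for n in('scene0','side0'):
    W=ptsmap(n);X,Y,Z=np.moveaxis(W,-1,0)
    print('tray');rect(n,(Z>26)&(Z<33)&(X>350)&(X<560)&(Y>325)&(Y<490))
    print('bin');rect(n,(Z>60)&(Z<68)&(X>370)&(X<560)&(Y<-320)&(Y>-500))
    print('sieve');q=W[(Z>46)&(Z<54)&(X>600)&(X<800)&(Y<-20)&(Y>-220)][:,:2].astype(np.float32);print(cv2.minEnclosingCircle(q),cv2.minAreaRect(q))
    print('spoon');q=W[(Z>3)&(Z<14)&(X>410)&(X<560)&(Y<-90)&(Y>-145)][:,:2].astype(np.float32);print(cv2.minAreaRect(q))
    print('corn');q=W[(Z>10)&(Z<36)&(X>380)&(X<500)&(Y<460)&(Y>400)];print(cv2.minAreaRect(q[:,:2].astype(np.float32)),q[:,2].max())
E
```

```text
t 0.15 tcp [262.9 593.9 195.8] tool x [-0.001 -0.001 -1.   ] jaw ang 1.154 q [-1.22  0.63  0.04  1.52 -0.03  1.   -0.02] F [-0.8 -0.3 -0.4] w 1.002
cam in tool [-176.93109016   -1.17442136  -67.72703281] cam axes in tool [[-0.    -0.264  0.965]
 [ 1.    -0.     0.   ]
 [ 0.     0.965  0.264]]
scene0 ((607.7173461914062, 300.48468017578125), (48.70039749145508, 46.52562713623047), 87.44406127929688)
side0 ((604.343017578125, 306.6816711425781), (52.64149856567383, 48.65886306762695), 86.61141204833984)
tray
scene0 493 ((455.209716796875, 409.6192932128906), (194.56951904296875, 150.17628479003906), 0.5778825879096985)
bin
scene0 449 ((469.5935363769531, -413.3690490722656), (165.36285400390625, 150.5065460205078), 7.31135892868042)
sieve
((699.7220458984375, -117.19610595703125), 93.10445404052734) ((698.58544921875, -119.375), (158.67620849609375, 159.0133819580078), 42.710205078125)
spoon
((483.631103515625, -118.88713073730469), (138.22607421875, 51.068477630615234), 4.033644199371338)
corn
((440.6844787597656, 425.9327697753906), (66.83488464355469, 30.503215789794922), 11.852960586547852) 33.54942194891222
tray
side0 1476 ((452.8424987792969, 409.54205322265625), (190.461181640625, 154.413330078125), 0.5802134275436401)
bin
side0 274 ((466.71685791015625, -412.9396667480469), (160.0335235595703, 163.23240661621094), 7.659810543060303)
sieve
((694.8829956054688, -114.37266540527344), 92.90328216552734) ((691.94580078125, -116.6606674194336), (158.05360412597656, 162.7367706298828), 47.2230224609375)
spoon
((478.1339111328125, -113.42940521240234), (34.988040924072266, 134.40499877929688), 78.11386108398438)
corn
((437.76824951171875, 431.8046569824219), (67.233642578125, 29.785037994384766), 3.338411808013916) 34.555269292975716
```

Call:
{"method": "carry_out", "body": {"targets": "0.036 -0.042 0 0.125; 0.036 -0.042 0 0.125; 0.036 -0.042 0 0.125; 0.036 -0.042 0 0.125; 0 0 0 0", "hand": -1, "grip_force": 40}}

```text
time_s: 0.78
eef_pos: [412.0, 420.5, 196.3]
eef_rot: [-1.14, 1.567, -1.066]
contact_force: [-0.5, 1.1, 0.4]
grip_width: 1.0
```

Run:
```python
from h import *
pinfo(); snap('wrist','w1'); pinfo()
```

```text
t 0.78 tcp [412.  420.5 196.3] tool x [ 0.002 -0.003 -1.   ] jaw ang 1.644 q [-0.78  0.54 -0.1   1.69  0.07  0.91  0.74] F [-0.5  1.1  0.4] w 1.0
t 0.82 tcp [409.3 423.8 196.3] tool x [ 0.    -0.001 -1.   ] jaw ang 1.648 q [-0.79  0.54 -0.1   1.69  0.06  0.91  0.74] F [0.2 0.3 0.5] w 1.001
```

View pics/w1.png

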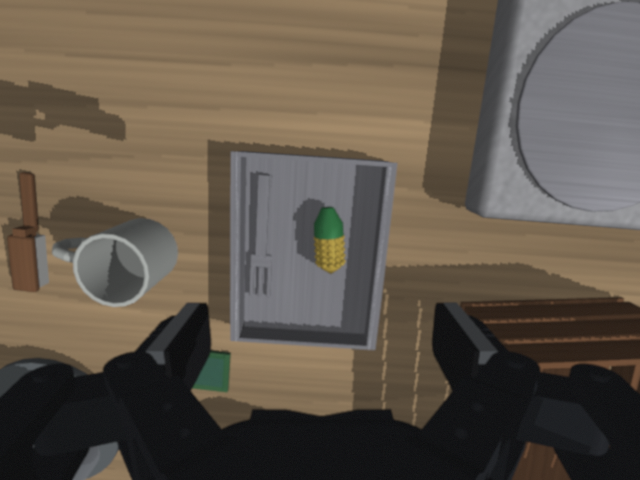

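```bash
cat >> h.py <<'E'
def mrect(fn,m,zz):
    c,_=cv2.findContours(m.astype(np.uint8),0,1);c=max(c,key=cv2.contourArea)
    q=np.array([onz(fn,*x[0],zz)[:2] for x in c],np.float32); return cv2.minAreaRect(q),len(c)
E
python3 - <<'E'
from h import *
n='w1';W=ptsmap(n);X,Y,Z=np.moveaxis(W,-1,0);p=load(n)['p'];hsv=cv2.cvtColor(p,cv2.COLOR_RGB2HSV)
m=(Z>10)&(Z<40)&(hsv[...,1]>120);m[:, :290]=0;m[:,360:]=0;m[:190]=0;m[285:]=0
q=W[m];print('corn',cv2.minAreaRect(q[:,:2].astype(np.float32)),q[:,2].max(),q.mean(0)); print(mrect(n,m,18))
q=W[(Z>26)&(Z<34)&(X>340)&(X<570)&(Y>320)&(Y<500)&(hsv[...,1]<60)];print('tray',cv2.minAreaRect(q[:,:2].astype(np.float32)),len(q))
for u,v,zz in((240,155,30),(395,162,30),(378,348,30),(238,340,30),(262,175,12),(258,293,12),(320,262,0),(328,208,18),(332,270,18)): print(u,v,onz(n,u,v,zz).round(1),W[v,u].round(1))
for u in range(244,276,2): print(u,W[220,u].round(1),W[280,u].round(1))
E
```

```text
corn ((435.153564453125, 428.5520935058594), (63.824554443359375, 28.069515228271484), 7.583975315093994) 34.38980985344413 [433.75848059 428.40430287  28.57743212]
(((450.5784606933594, 430.65093994140625), (36.622676849365234, 28.195636749267578), 7.512858867645264), 107)
tray ((451.7967834472656, 409.6472473144531), (190.50045776367188, 150.89662170410156), 0.26069989800453186) 5115
240 155 [360.  342.7  30. ] [360.  342.3  28.1]
395 162 [355.9 482.   30. ] [357.  488.   -0.9]
378 348 [543.8 488.1  30. ] [562.2 494.8  -1.5]
238 340 [545.5 343.5  30. ] [545.5 343.5  30. ]
262 175 [378.  360.3  12. ] [378.1 360.2  11.3]
258 293 [499.5 360.   12. ] [500.6 359.6   9.5]
320 262 [464.8 422.1   0. ] [456.5 421.6  25.5]
328 208 [404.1 425.5  18. ] [403.5 425.4  21.9]
332 270 [466.5 434.4  18. ] [463.2 433.9  27.6]
244 [423.4 343.7  10.6] [488.2 344.1   6.8]
246 [424.9 344.3   3.1] [489.  345.8   4.6]
248 [424.5 346.5   4.2] [489.1 347.8   3.9]
250 [424.8 348.2   2.3] [487.2 350.7   8.2]
252 [424.3 350.5   4. ] [486.6 353.    9.4]
254 [424.3 352.4   3.2] [488.9 354.    3.1]
256 [424.1 354.4   3.3] [488.6 356.2   3.5]
258 [422.2 357.7  11.4] [486.8 358.9   7.6]
260 [422.1 359.7  11.3] [486.9 360.9   7. ]
262 [421.9 361.7  11.8] [487.6 362.7   4.9]
264 [421.6 363.8  12.5] [488.1 364.6   3.1]
266 [421.8 365.5  10.7] [487.6 366.8   3.9]
268 [423.3 366.5   3.2] [486.  369.4   7.7]
270 [423.  368.6   3.8] [485.3 371.6   8.9]
272 [423.1 370.5   2.7] [487.4 373.    3.2]
274 [422.5 372.7   4.9] [487.1 375.1   3.6]
```

Call:
{"method": "carry_out", "body": {"targets": "0.014 0.0015 -0.055 0.03; 0.014 0.0015 -0.055 0.025; 0 0 -0.03 0; 0 0 0 0", "hand": -0.08}}

```text
time_s: 1.32
eef_pos: [432.2, 429.1, 53.9]
eef_rot: [-2.641, 1.565, -2.502]
contact_force: [-0.0, 1.0, 0.0]
grip_width: 0.539
```

Run:
```python
from h import *
pinfo(); snap('wrist','w2')
n='w2';W=ptsmap(n);X,Y,Z=np.moveaxis(W,-1,0);p=load(n)['p'];hsv=cv2.cvtColor(p,cv2.COLOR_RGB2HSV)
m=(Z>8)&(Z<40)&(hsv[...,1]>120)&(abs(X-435)<60)&(abs(Y-429)<30)
q=W[m];print('corn',cv2.minAreaRect(q[:,:2].astype(np.float32)),q[:,2].max())
```

```text
t 1.32 tcp [432.2 429.1  53.9] tool x [-0.005 -0.004 -1.   ] jaw ang 1.711 q [-0.77  0.75 -0.1   1.75  0.11  0.65  0.79] F [-0.  1.  0.] w 0.539
corn ((434.78741455078125, 428.49884033203125), (63.43940734863281, 29.218908309936523), 7.052956581115723) 34.18304332973845
```

View pics/w2.png

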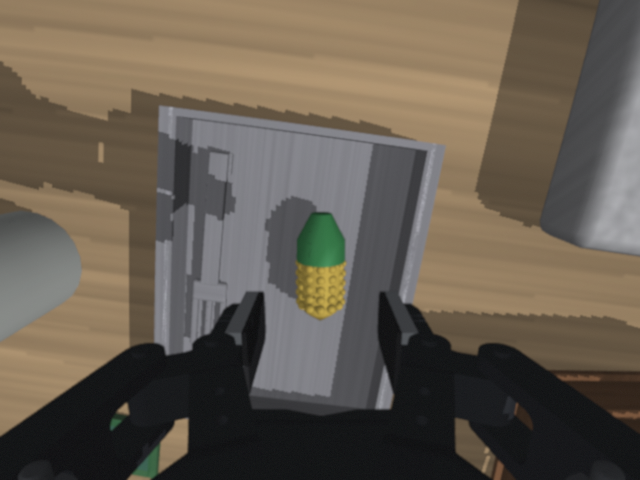

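Call:
{"method": "carry_out", "body": {"targets": "0 0 -0.03 0; 0 0 -0.0175 0; 0 0 0 0"}}

```text
time_s: 1.75
eef_pos: [434.5, 429.5, 8.9]
eef_rot: [-2.644, 1.57, -2.506]
contact_force: [-0.6, -0.1, -0.2]
grip_width: 0.536
```

Call:
{"method": "carry_out", "body": {"targets": "0 0 0 0; 0 0 0 0; 0 0 0 0; 0 0 0 0", "hand": 1, "grip_force": 40}}

```text
time_s: 2.25
eef_pos: [435.3, 429.5, 9.3]
eef_rot: [0.758, 1.57, 0.896]
contact_force: [0.9, 0.5, -0.8]
grip_width: -0.005
```

Run:
```python
from h import *
pinfo(); snap('wrist','w3');snap('side','s3')
im=cv2.imread('pics/s3.png');cv2.imwrite('pics/s3c.png',cv2.resize(im[290:440,280:440],None,fx=4,fy=4))
```

```text
t 2.25 tcp [435.3 429.5   9.3] tool x [ 0.  0. -1.] jaw ang 1.709 q [-0.77  0.82 -0.09  1.76  0.12  0.56  0.78] F [ 0.9  0.5 -0.8] w -0.005
```

View pics/w3.png

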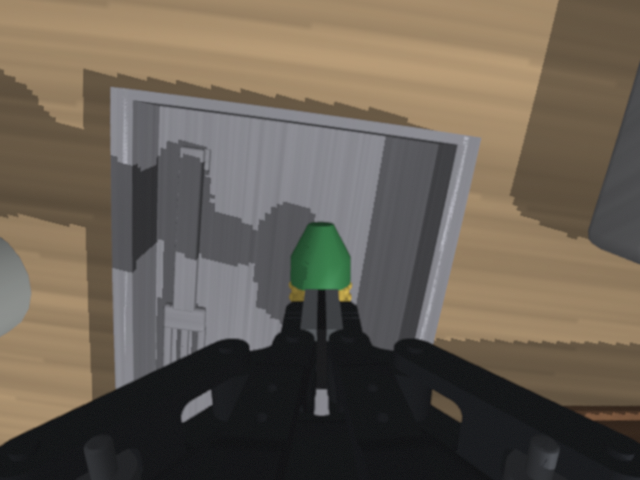

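View pics/s3c.png

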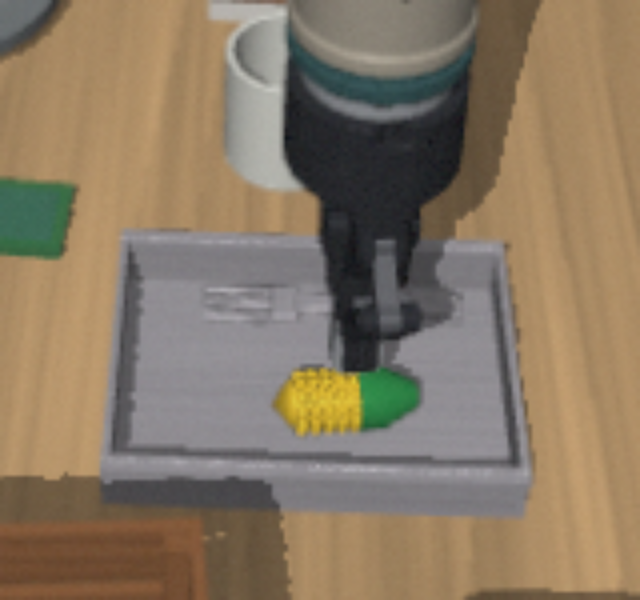

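Run:
```python
from h import *
W=ptsmap('s3')
for v in range(360,392,3): print(v,[W[v,u].round(0).tolist() for u in (364,367,370,373)])
W=ptsmap('w3')
for v in range(270,420,12): print(v,[W[v,u].round(0).tolist() for u in (306,316,321,336)])
```

```text
360 [[447.0, 448.0, 114.0], [441.0, 447.0, 114.0], [436.0, 445.0, 112.0], [434.0, 474.0, 142.0]]
363 [[446.0, 449.0, 108.0], [441.0, 447.0, 106.0], [434.0, 429.0, 88.0], [433.0, 475.0, 136.0]]
366 [[446.0, 447.0, 98.0], [441.0, 445.0, 97.0], [438.0, 476.0, 129.0], [434.0, 483.0, 137.0]]
369 [[445.0, 445.0, 88.0], [442.0, 469.0, 115.0], [439.0, 489.0, 136.0], [434.0, 487.0, 135.0]]
372 [[444.0, 437.0, 73.0], [442.0, 473.0, 112.0], [439.0, 491.0, 132.0], [434.0, 491.0, 132.0]]
375 [[444.0, 439.0, 67.0], [441.0, 463.0, 94.0], [434.0, 442.0, 71.0], [429.0, 444.0, 73.0]]
378 [[444.0, 438.0, 58.0], [439.0, 443.0, 64.0], [433.0, 442.0, 63.0], [428.0, 443.0, 65.0]]
381 [[443.0, 437.0, 49.0], [438.0, 444.0, 57.0], [433.0, 444.0, 58.0], [428.0, 442.0, 56.0]]
384 [[442.0, 428.0, 31.0], [437.0, 430.0, 34.0], [431.0, 427.0, 30.0], [426.0, 427.0, 31.0]]
387 [[442.0, 435.0, 31.0], [437.0, 436.0, 32.0], [431.0, 435.0, 31.0], [426.0, 434.0, 30.0]]
390 [[442.0, 438.0, 26.0], [437.0, 438.0, 26.0], [431.0, 439.0, 28.0], [426.0, 440.0, 29.0]]
270 [[423.0, 421.0, 30.0], [421.0, 425.0, 32.0], [421.0, 427.0
[... 452 characters left out ...]
[424.0, 427.0, 81.0], [421.0, 431.0, 85.0]]
342 [[422.0, 423.0, 91.0], [427.0, 426.0, 83.0], [428.0, 428.0, 81.0], [422.0, 431.0, 91.0]]
354 [[423.0, 423.0, 97.0], [428.0, 426.0, 88.0], [432.0, 429.0, 81.0], [421.0, 431.0, 97.0]]
366 [[419.0, 423.0, 108.0], [431.0, 427.0, 89.0], [436.0, 429.0, 81.0], [421.0, 431.0, 103.0]]
378 [[422.0, 423.0, 109.0], [435.0, 427.0, 89.0], [441.0, 430.0, 81.0], [423.0, 431.0, 106.0]]
390 [[425.0, 424.0, 109.0], [439.0, 428.0, 90.0], [503.0, 438.0, 3.0], [427.0, 432.0, 105.0]]
402 [[429.0, 424.0, 108.0], [511.0, 437.0, 3.0], [511.0, 439.0, 3.0], [440.0, 434.0, 93.0]]
414 [[425.0, 424.0, 117.0], [425.0, 426.0, 118.0], [519.0, 441.0, 3.0], [424.0, 431.0, 118.0]]
```

Run:
```python
from h import *
for n,tz in(('wrist0',195.6),('w1',196.3),('w2',53.9),('w3',9.3)):
    z=load(n);W=ptsmap(n);E=z['E'];C=-E[:3,:3].T@E[:3,3]
    d=z['d']; h=W[...,2]-tz
    m=np.zeros(d.shape,bool); m[260:420]=1
    m&=(d<200)&(d>0)
    # lowest tool-x pts
    i=np.argsort(h[m])[:60]; print(n,'cam above tcp',(C[2]-tz).round(1),'lowest finger above tcp',np.percentile(h[m],[0.5,1,2,5]).round(1))
    vv,uu=np.where(m); print(vv[i].min(),vv[i].max(),uu[i].min(),uu[i].max(), 'n near',m.sum())
W=ptsmap('side0')
# initial gripper in side view around (505,395)
for v in range(340,405,5): print(v,[W[v,u].round(0).tolist() for u in (500,505,510)])
```

```text
wrist0 cam above tcp 177.1 lowest finger above tcp [49.7 51.2 53.4 58.8]
305 346 207 435 n near 29116
w1 cam above tcp 176.9 lowest finger above tcp [49.5 51.1 53.2 58.6]
305 345 207 435 n near 29115
w2 cam above tcp 177.4 lowest finger above tcp [-7.7 -5.4 -2.   7.6]
260 279 22 32 n near 34080
w3 cam above tcp 177.1 lowest finger above tcp [-10.6 -10.4 -10.2  -9.7]
260 278 26 627 n near 62922
340 [[145.0, 267.0, -2.0], [135.0, 268.0, -1.0], [255.0, 550.0, 266.0]]
345 [[149.0, 282.0, -2.0], [290.0, 616.0, 320.0], [297.0, 644.0, 347.0]]
350 [[153.0, 299.0, 0.0], [290.0, 619.0, 315.0], [299.0, 651.0, 346.0]]
355 [[157.0, 315.0, 1.0], [290.0, 623.0, 310.0], [298.0, 652.0, 339.0]]
360 [[160.0, 328.0, 0.0], [302.0, 653.0, 332.0], [297.0, 655.0, 334.0]]
365 [[162.0, 339.0, -2.0], [301.0, 654.0, 325.0], [295.0, 655.0, 326.0]]
370 [[166.0, 354.0, -2.0], [300.0, 656.0, 319.0], [294.0, 656.0, 319.0]]
375 [[296.0, 640.0, 293.0], [298.0, 656.0, 311.0], [285.0, 641.0, 294.0]]
380 [[302.0, 657.0, 303.0], [295.0, 654.0, 300.0], [288.0, 652.0, 298.0]]
385 [[301.0, 657.0, 295.0], [296.0, 659.0, 297.0], [290.0, 660.0, 298.0]]
390 [[289.0, 636.0, 262.0], [286.0, 642.0, 269.0], [289.0, 662.0, 292.0]]
395 [[291.0, 645.0, 263.0], [285.0, 645.0, 263.0], [280.0, 648.0, 267.0]]
400 [[288.0, 642.0, 251.0], [283.0, 645.0, 254.0], [275.0, 643.0, 252.0]]
```

Run:
```python
from h import *
W=ptsmap('w3')
for v in range(280,296): print(v,[W[v,u].round(1).tolist() for u in (308,334)])
W=ptsmap('s3')
for v in range(379,386): print(v,[W[v,u].round(0).tolist() for u in range(362,376,2)])
W=ptsmap('w2')
for v in range(284,310,3): print(v,[W[v,u].round(0).tolist() for u in (246,252,258,262,384,390,396)])
```

```text
280 [[426.9, 422.0, 30.1], [425.5, 433.5, 29.6]]
281 [[427.0, 422.0, 31.0], [425.4, 433.4, 31.2]]
282 [[427.4, 422.1, 31.2], [425.8, 433.5, 31.2]]
283 [[428.0, 422.2, 31.0], [426.5, 433.6, 30.8]]
284 [[428.9, 422.2, 29.8], [427.1, 433.7, 30.5]]
285 [[428.9, 422.3, 31.0], [427.6, 433.8, 30.2]]
286 [[429.3, 422.3, 31.1], [427.8, 433.8, 31.0]]
287 [[430.1, 422.4, 30.4], [428.8, 434.0, 29.6]]
288 [[430.1, 422.5, 31.6], [429.5, 434.1, 29.1]]
289 [[424.2, 422.2, 47.3], [423.0, 432.5, 46.8]]
290 [[424.6, 422.3, 47.4], [422.8, 432.5, 48.2]]
291 [[423.8, 422.3, 50.2], [422.9, 432.4, 49.0]]
292 [[424.0, 422.3, 50.8], [422.6, 432.3, 50.9]]
293 [[423.5, 422.3, 53.0], [422.7, 432.3, 51.7]]
294 [[424.0, 422.4, 52.7], [422.1, 432.2, 54.0]]
295 [[423.9, 422.4, 53.9], [422.6, 432.2, 53.8]]
379 [[444.0, 390.0, 2.0], [443.0, 434.0, 51.0], [440.0, 441.0, 60.0], [437.0, 441.0, 59.0], [433.0, 440.0, 58.0], [430.0, 441.0, 59.0], [425.0, 435.0, 53.0]]
380 [[444.0, 395.0, 5.0], [443.0, 438.0, 52.0], [440.0, 444.0, 60.0], [436.0, 440.0, 56.0], [433.0, 440.0, 56.0], [430.0, 443.0, 59.0], [425.0, 436.0, 51.0]]

[... 1528 characters left out ...]
, [416.0, 453.0, 100.0], [417.0, 455.0, 99.0]]
299 [[425.0, 399.0, 101.0], [424.0, 402.0, 102.0], [424.0, 404.0, 102.0], [426.0, 405.0, 97.0], [417.0, 450.0, 102.0], [417.0, 453.0, 102.0], [416.0, 455.0, 103.0]]
302 [[424.0, 400.0, 105.0], [424.0, 402.0, 104.0], [424.0, 404.0, 105.0], [427.0, 405.0, 98.0], [418.0, 450.0, 103.0], [417.0, 452.0, 105.0], [417.0, 454.0, 105.0]]
305 [[424.0, 401.0, 108.0], [nan, nan, nan], [425.0, 404.0, 105.0], [428.0, 405.0, 98.0], [419.0, 451.0, 103.0], [417.0, 452.0, 107.0], [417.0, 454.0, 107.0]]
308 [[424.0, 401.0, 111.0], [423.0, 403.0, 112.0], [426.0, 405.0, 106.0], [429.0, 405.0, 98.0], [420.0, 450.0, 104.0], [417.0, 451.0, 111.0], [416.0, 453.0, 111.0]]
```

Call:
{"method": "carry_out", "body": {"targets": "0 0 0 0; 0 0 0 0; 0 0 -0.02 0; 0 0 -0.02 0; 0 0 0 0", "hand": -0.08}}

```text
time_s: 2.98
eef_pos: [434.7, 429.1, -32.8]
eef_rot: [-2.461, 1.569, -2.322]
contact_force: [-0.5, -0.2, -0.5]
grip_width: 0.538
```

Call:
{"method": "carry_out", "body": {"targets": "0 0 0 0; 0 0 0 0; 0 0 0 0", "hand": 1, "grip_force": 40}}

```text
time_s: 3.35
eef_pos: [435.5, 430.1, -30.8]
eef_rot: [0.815, 1.569, 0.954]
contact_force: [-0.9, 0.1, 9.6]
grip_width: 0.301
```

Call:
{"method": "carry_out", "body": {"targets": "0 0 0.03 0; 0 0 0.05 0; 0 0 0.06 0; 0.01 -0.04 0.045 0; 0.01 -0.055 0.025 0"}}

```text
time_s: 3.98
eef_pos: [455.7, 335.4, 180.2]
eef_rot: [0.731, 1.568, 0.872]
contact_force: [0.1, -0.7, -0.7]
grip_width: 0.297
```

Run:
```python
from h import *
pinfo(); snap('wrist','w4')
```

```text
t 3.98 tcp [455.7 335.4 180.2] tool x [ 0.002  0.002 -1.   ] jaw ang 1.712 q [-0.6   0.53 -0.13  1.78  0.08  0.84  0.95] F [ 0.1 -0.7 -0.7] w 0.297
```

View pics/w4.png

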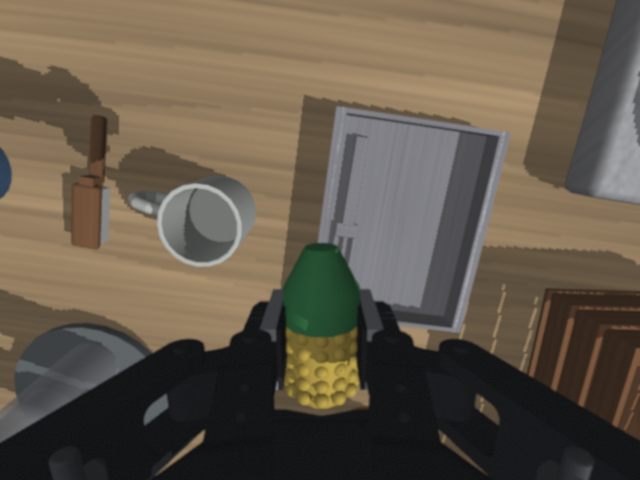

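Call:
{"method": "carry_out", "body": {"targets": "0.01 -0.058 0.003 0; 0.01 -0.058 0.003 0; 0.01 -0.058 0.003 0; 0.01 -0.058 0.002 0; 0.038 -0.048 0 0"}}

```text
time_s: 4.65
eef_pos: [531.3, 52.3, 188.9]
eef_rot: [-3.134, 1.567, -2.996]
contact_force: [1.4, 2.1, -0.2]
grip_width: 0.295
```

Call:
{"method": "carry_out", "body": {"targets": "0.038 -0.048 0 0; 0.038 -0.048 0 0; 0.038 -0.048 0 0; 0 0 0 0"}}

```text
time_s: 5.15
eef_pos: [648.2, -96.5, 187.3]
eef_rot: [-2.073, 1.567, -1.943]
contact_force: [-0.9, 0.2, -0.5]
grip_width: 0.292
```

Run:
```python
from h import *
pinfo(); snap('wrist','w5')
W=ptsmap('w5');X,Y,Z=np.moveaxis(W,-1,0);p=load('w5')['p'];hsv=cv2.cvtColor(p,cv2.COLOR_RGB2HSV)
g=(hsv[...,0]>45)&(hsv[...,0]<90)&(hsv[...,1]>120)
q=W[g&(Z>45)&(Z<54)&(X>580)&(X<820)&(Y<-10)&(Y>-230)][:,:2].astype(np.float32)
print(cv2.minEnclosingCircle(q),len(q))
# circle fit
for _ in range(3):
    A=np.c_[2*q,np.ones(len(q))];s=np.linalg.lstsq(A,(q**2).sum(1),rcond=None)[0];r=np.sqrt(s[2]+s[0]**2+s[1]**2);d=np.hypot(*(q-s[:2]).T);print(s[:2],r);q=q[abs(d-r)<6]
```

```text
t 5.15 tcp [648.2 -96.5 187.3] tool x [-0.001 -0.004 -1.   ] jaw ang 1.701 q [ 0.16  0.65 -0.1   1.51  0.07  0.99  1.74] F [-0.9  0.2 -0.5] w 0.292
((683.4095458984375, -124.29447937011719), 84.51640319824219) 2437
[ 688.61062864 -119.54221652] 76.5213083372166
[ 690.10722275 -119.47331044] 76.53649699819597
[ 690.81239513 -119.39940246] 76.48567099765879
```

View pics/w5.png

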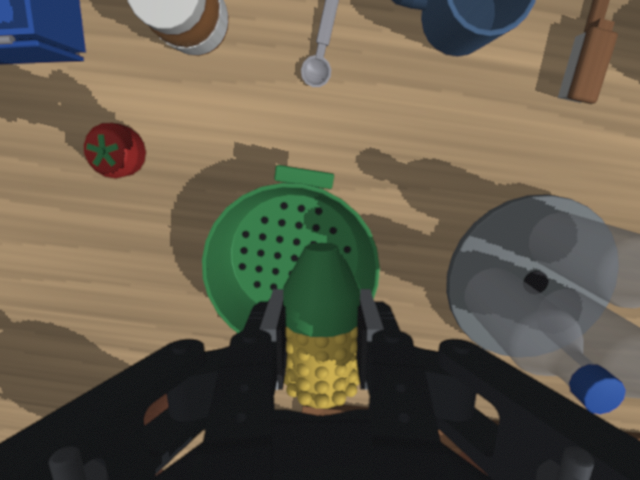

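Call:
{"method": "carry_out", "body": {"targets": "0.045 -0.003 0 0; 0 0 -0.05 0; 0 0 -0.06 0; 0 0 -0.06 0; 0 0 0 0"}}

```text
time_s: 5.82
eef_pos: [685.7, -90.0, 13.7]
eef_rot: [2.837, 1.557, 2.978]
contact_force: [-0.6, -0.6, -0.5]
grip_width: 0.3
```

Call:
{"method": "carry_out", "body": {"targets": "0 0 -0.03 0; 0 0 -0.016 0; 0 0 0 0; 0 0 0 0"}}

```text
time_s: 6.32
eef_pos: [693.4, -92.6, -24.1]
eef_rot: [-0.205, 1.568, -0.066]
contact_force: [0.3, -0.1, -1.2]
grip_width: 0.295
```

Release the corn gently and rise.

Call:
{"method": "carry_out", "body": {"targets": "0 0 0 0; 0 0 0 0; 0 0 0 0; 0 0 0.04 0; 0 0 0.06 0", "hand": -0.05}}

```text
time_s: 6.95
eef_pos: [690.2, -92.4, 72.9]
eef_rot: [2.892, 1.566, 3.03]
contact_force: [-0.1, -0.2, -0.3]
grip_width: 0.524
```

Call:
{"method": "carry_out", "body": {"targets": "0 -0.01 0.05 0; -0.03 -0.04 0.03 0; -0.03 -0.05 0 0; -0.015 -0.05 0 0; 0 0 0 0", "hand": -0.9}}

```text
time_s: 7.58
eef_pos: [614.1, -250.2, 154.3]
eef_rot: [-2.029, 1.566, -1.9]
contact_force: [0.1, -0.0, -0.8]
grip_width: 0.951
```

Run:
```python
from h import *
pinfo(); snap('wrist','w6')
W=ptsmap('w6');X,Y,Z=np.moveaxis(W,-1,0);p=load('w6')['p'];hsv=cv2.cvtColor(p,cv2.COLOR_RGB2HSV)
r=((hsv[...,0]<8)|(hsv[...,0]>172))&(hsv[...,1]>150)&(Z>3)&(Z<50)&(abs(X-617)<60)&(abs(Y+287)<60)
q=W[r];print(q.min(0),q.max(0),cv2.minEnclosingCircle(q[:,:2].astype(np.float32)),len(q))
g=(hsv[...,0]>40)&(hsv[...,0]<90)&(abs(X-617)<30)&(abs(Y+287)<30)&(Z>25);print('stalk',W[g].mean(0),W[g].max(0))
y=(hsv[...,0]>20)&(hsv[...,0]<34)&(hsv[...,1]>190)&(Z>8)&(Z<50)&(abs(X-692)<75)&(abs(Y+119)<75);q=W[y];print('corn yellow',q.min(0),q.max(0))
```

```text
t 7.58 tcp [ 614.1 -250.2  154.3] tool x [-0.002 -0.005 -1.   ] jaw ang 1.7 q [ 0.4   0.69 -0.11  1.52  0.09  0.94  1.97] F [ 0.1 -0.  -0.8] w 0.951
[ 585.52015453 -315.63016033   20.78536193] [ 631.54864591 -268.08247772   38.36676249] ((608.7911376953125, -291.87701416015625), 23.9316349029541) 1966
stalk [ 608.98359762 -293.42510521  192.71700597] [ 631.90485593 -257.01332105  288.76157574]Traceback (most recent call last):
  File "<stdin>", line 7, in <module>
    return umr_minimum(a, axis, None, out, keepdims, initial, where)
ValueError: zero-size array to reduction operation minimum which has no identity
```

View pics/w6.png

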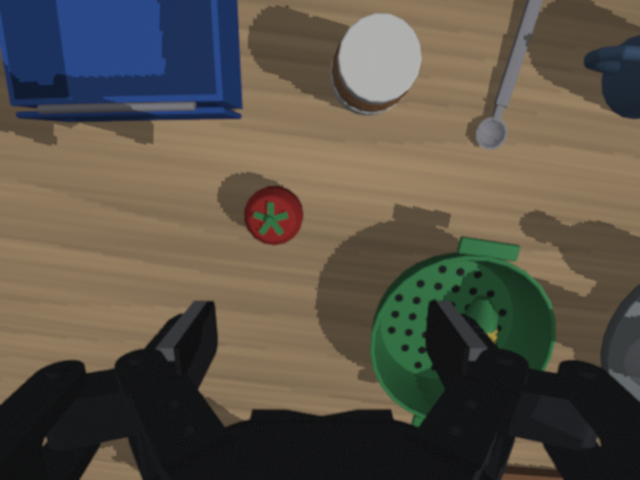

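Call:
{"method": "carry_out", "body": {"targets": "-0.001 -0.01 0 -0.187; -0.002 -0.01 0 -0.187; -0.002 -0.01 0 -0.187; -0.002 -0.01 0 -0.187; 0 -0.008 0 -0.187"}}

```text
time_s: 8.25
eef_pos: [610.9, -288.9, 153.9]
eef_rot: [2.203, 1.569, 1.402]
contact_force: [0.2, -0.5, -0.1]
grip_width: 0.948
```

Call:
{"method": "carry_out", "body": {"targets": "0 0 -0.02 -0.187; 0 0 -0.04 -0.187; 0 0 -0.04 -0.187; 0 0 0 0"}}

```text
time_s: 8.75
eef_pos: [608.4, -286.9, 50.6]
eef_rot: [-2.345, 1.563, 2.585]
contact_force: [-0.4, 0.1, -0.2]
grip_width: 0.949
```

Run:
```python
from h import *
pinfo(); snap('wrist','w7')
W=ptsmap('w7');X,Y,Z=np.moveaxis(W,-1,0);p=load('w7')['p'];hsv=cv2.cvtColor(p,cv2.COLOR_RGB2HSV)
r=((hsv[...,0]<8)|(hsv[...,0]>172))&(hsv[...,1]>150)&(Z>3)&(Z<50)&(abs(X-617)<60)&(abs(Y+287)<60)
q=W[r];print(q.min(0),q.max(0),cv2.minEnclosingCircle(q[:,:2].astype(np.float32)),len(q))
```

```text
t 8.75 tcp [ 608.4 -286.9   50.6] tool x [-0.006  0.004 -1.   ] jaw ang 0.217 q [ 0.25  0.85  0.26  1.56 -0.28  0.78  0.85] F [-0.4  0.1 -0.2] w 0.949
[ 586.07966147 -313.61594728   11.96155909] [ 633.3955372  -267.56219532   38.5113755 ] ((609.77587890625, -290.8797302246094), 23.79865074157715) 4250
```

View pics/w7.png

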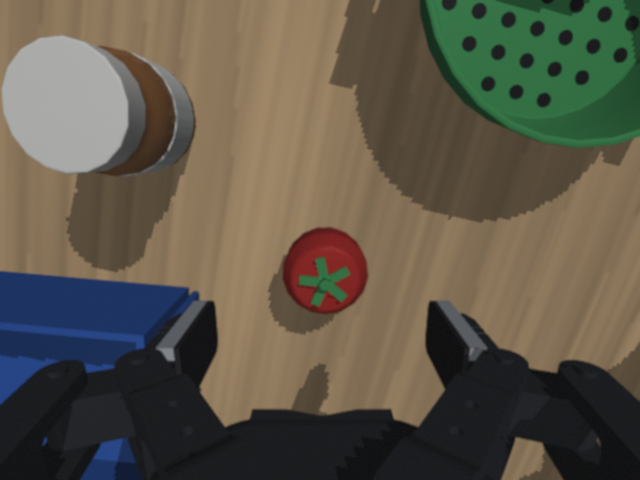

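Call:
{"method": "carry_out", "body": {"targets": "0 0 -0.01 0; 0 0 -0.04 0; 0 0 -0.03 0; 0 0 -0.01 0; 0 0 0 0", "hand": -0.64}}

```text
time_s: 9.43
eef_pos: [610.6, -290.9, -35.4]
eef_rot: [1.191, 1.57, -0.166]
contact_force: [-0.1, 0.3, -0.0]
grip_width: 0.819
```

Call:
{"method": "carry_out", "body": {"targets": "0 0 0 0; 0 0 0 0; 0 0 0 0", "hand": 1, "grip_force": 40}}

```text
time_s: 9.8
eef_pos: [611.5, -291.4, -34.0]
eef_rot: [0.908, 1.567, -0.45]
contact_force: [-0.8, 1.3, 6.6]
grip_width: 0.558
```

Call:
{"method": "carry_out", "body": {"targets": "0 0 0.03 0; 0 0 0.05 0; 0.01 0.02 0.05 0; 0.024 0.041 0.02 0; 0.024 0.041 0 0"}}

```text
time_s: 10.42
eef_pos: [670.5, -188.5, 117.7]
eef_rot: [1.117, 1.565, -0.242]
contact_force: [0.2, -0.5, -0.8]
grip_width: 0.555
```

Call:
{"method": "carry_out", "body": {"targets": "0.024 0.041 0 0; 0 0 -0.04 0; 0 0 -0.055 0; 0 0 -0.03 0; 0 0 0 0"}}

```text
time_s: 11.05
eef_pos: [689.8, -146.9, -13.4]
eef_rot: [-2.026, 1.566, 2.899]
contact_force: [-0.4, -0.1, 0.8]
grip_width: 0.555
```

Call:
{"method": "carry_out", "body": {"targets": "0 0 -0.018 0; 0 0 0 0; 0 0 0 0"}}

```text
time_s: 11.42
eef_pos: [692.5, -147.7, -28.1]
eef_rot: [1.34, 1.57, -0.018]
contact_force: [-0.4, -0.3, 0.1]
grip_width: 0.556
```

Call:
{"method": "carry_out", "body": {"targets": "0 0 0 0; 0 0 0 0; 0 0 0.02 0; 0 0 0.05 0; 0 0 0.06 0", "hand": -0.45}}

```text
time_s: 12.05
eef_pos: [691.6, -147.5, 102.9]
eef_rot: [-1.889, 1.57, 3.036]
contact_force: [0.8, 0.3, 0.3]
grip_width: 0.729
```

Call:
{"method": "carry_out", "body": {"targets": "-0.02 0.003 0.02 0.173; -0.037 0.004 0.02 0.173; -0.037 0.004 0.02 0.173; -0.037 0.004 0.01 0.173; -0.037 0.004 0 0.173"}}

```text
time_s: 12.68
eef_pos: [524.0, -129.1, 173.5]
eef_rot: [0.163, 1.567, -0.325]
contact_force: [-0.2, 0.1, 0.4]
grip_width: 0.723
```

Call:
{"method": "carry_out", "body": {"targets": "-0.037 0.004 0 0.173; -0.037 0.004 0 0.173; 0 0 0 0"}}

```text
time_s: 13.05
eef_pos: [447.4, -120.9, 172.4]
eef_rot: [-2.642, 1.57, -2.79]
contact_force: [0.3, -1.1, -0.2]
grip_width: 0.729
```

Run:
```python
from h import *
pinfo(); snap('wrist','w8')
W=ptsmap('w8');X,Y,Z=np.moveaxis(W,-1,0);p=load('w8')['p'];hsv=cv2.cvtColor(p,cv2.COLOR_RGB2HSV)
m=(hsv[...,1]<60)&(X>400)&(X<550)&(Y<-90)&(Y>-150)&(Z>2)&(Z<15)
q=W[m];print(cv2.minAreaRect(q[:,:2].astype(np.float32)),len(q),q.min(0),q.max(0))
for x in range(415,545,10):
    k=m&(abs(X-x)<4); 
    if k.sum(): print(x,np.median(Y[k]).round(1),np.percentile(Y[k],[3,97]).round(1),np.median(Z[k]).round(1))
```

```text
t 13.05 tcp [ 447.4 -120.9  172.4] tool x [-0.001 -0.    -1.   ] jaw ang 1.423 q [ 0.21  0.4  -0.01  2.05  0.01  0.69  1.62] F [ 0.3 -1.1 -0.2] w 0.729
((471.4836730957031, -111.46969604492188), (25.654565811157227, 124.87505340576172), 81.57652282714844) 1628 [ 409.00175506 -131.82517291    2.02004615] [ 533.41233459 -101.65696287    9.68217157]
415 -107.3 [-112.5 -102.2] 7.6
425 -108.8 [-113.9 -103.5] 7.4
435 -110.1 [-114.9 -104.9] 7.7
445 -110.6 [-115.9 -105.4] 7.6
455 -112.1 [-117.4 -106.8] 7.6
465 -113.1 [-117.9 -108.1] 7.7
475 -113.8 [-119.2 -108.6] 7.5
485 -115.2 [-120.4 -109.9] 7.7
495 -116.1 [-120.8 -111.2] 7.2
505 -117.9 [-124.2 -114. ] 6.4
515 -118.3 [-130.6 -107.1] 3.9
525 -118.9 [-130.3 -107.7] 4.2
535 -119.4 [-123.8 -113.7] 5.8
```

View pics/w8.png

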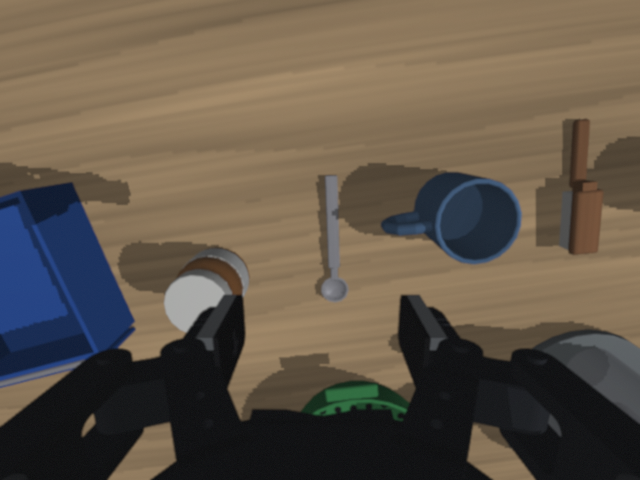

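Call:
{"method": "carry_out", "body": {"targets": "0.015 0.003 -0.05 0.022; 0.015 0.003 -0.055 0.022; 0 0 -0.05 0; 0 0 0 0; 0 0 0 0", "hand": 0.3}}

```text
time_s: 13.72
eef_pos: [481.8, -115.1, 17.5]
eef_rot: [-0.233, 1.568, -0.336]
contact_force: [-0.9, -0.2, 0.9]
grip_width: 0.35
```

Run:
```python
from h import *
pinfo(); snap('wrist','w9')
W=ptsmap('w9');X,Y,Z=np.moveaxis(W,-1,0);p=load('w9')['p'];hsv=cv2.cvtColor(p,cv2.COLOR_RGB2HSV)
m=(hsv[...,1]<60)&(X>400)&(X<550)&(Y<-90)&(Y>-150)&(Z>4)&(Z<15)
for x in range(415,545,10):
    k=m&(abs(X-x)<3); 
    if k.sum(): print(x,np.median(Y[k]).round(1),np.percentile(Y[k],[3,97]).round(1),np.median(Z[k]).round(1))
```

```text
t 13.72 tcp [ 481.8 -115.1   17.5] tool x [ 0.003 -0.001 -1.   ] jaw ang 1.467 q [ 0.19  0.71 -0.01  2.09  0.03  0.35  1.62] F [-0.9 -0.2  0.9] w 0.35
415 -108.0 [-113.2 -102.7] 7.5
425 -109.0 [-114.3 -103.7] 7.6
435 -109.8 [-115.  -104.6] 7.7
445 -111.0 [-116.  -106.1] 7.6
455 -112.0 [-117.1 -107. ] 7.6
465 -112.9 [-118.2 -107.9] 7.7
475 -114.2 [-119.4 -108.9] 7.6
485 -115.5 [-120.4 -110.4] 7.6
495 -116.3 [-121.2 -111.3] 7.5
505 -117.7 [-123.  -114.2] 6.6
515 -126.6 [-131.4 -106.5] 5.6
525 -118.3 [-130.8 -107.2] 5.4
535 -118.3 [-122.  -116.6] 5.5
```

View pics/w9.png

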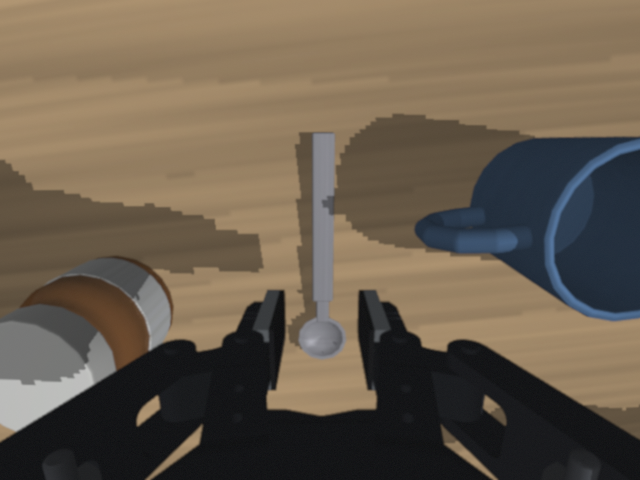

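Call:
{"method": "carry_out", "body": {"targets": "0 0 -0.03 0; 0 0 -0.017 0; 0 0 -0.005 0; 0 0 0 0"}}

```text
time_s: 14.28
eef_pos: [481.0, -114.9, -34.9]
eef_rot: [-0.049, 1.57, -0.151]
contact_force: [0.1, 0.1, 0.2]
grip_width: 0.349
```

Call:
{"method": "carry_out", "body": {"targets": "0 0 0 0; 0 0 0 0; 0 0 0 0", "hand": 1, "grip_force": 50}}

```text
time_s: 14.65
eef_pos: [481.6, -115.0, -34.3]
eef_rot: [-0.114, 1.569, -0.217]
contact_force: [-0.7, -0.5, 8.3]
grip_width: 0.103
```

Call:
{"method": "carry_out", "body": {"targets": "0 0 0.02 0; 0 0 0.05 0; 0 0 0.06 0; 0 0.03 0.04 0; 0 0.055 0.01 0.02"}}

```text
time_s: 15.28
eef_pos: [482.7, -31.2, 147.8]
eef_rot: [-0.127, 1.564, -0.215]
contact_force: [-0.1, 0.2, -1.0]
grip_width: 0.107
```

Run:
```python
from h import *
pinfo(); snap('wrist','w10')
```

```text
t 15.28 tcp [482.7 -31.2 147.8] tool x [ 0.007 -0.001 -1.   ] jaw ang 1.483 q [ 0.04  0.46 -0.05  2.03  0.04  0.64  1.45] F [-0.1  0.2 -1. ] w 0.107
```

View pics/w10.png

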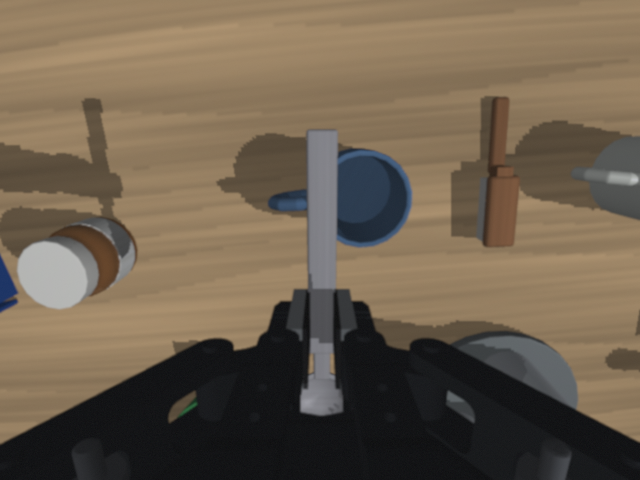

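Call:
{"method": "carry_out", "body": {"targets": "-0.002 0.057 0 0.01; -0.002 0.057 0 0.01; -0.002 0.057 0 0.01; -0.002 0.057 0 0.01; -0.003 0.057 0 0.011"}}

```text
time_s: 15.95
eef_pos: [469.3, 256.8, 144.7]
eef_rot: [-0.16, 1.571, -0.192]
contact_force: [1.0, -0.4, -0.3]
grip_width: 0.106
```

Call:
{"method": "carry_out", "body": {"targets": "-0.003 0.057 0 0.011; -0.003 0.057 0 0.011; -0.002 0.056 0 0.011; 0 0 0 0; 0 0 -0.04 0"}}

```text
time_s: 16.58
eef_pos: [463.5, 427.1, 106.7]
eef_rot: [0.722, 1.564, 0.724]
contact_force: [0.4, -0.8, -0.8]
grip_width: 0.106
```

Run:
```python
from h import *
pinfo(); snap('wrist','w11')
```

```text
t 16.57 tcp [463.5 427.1 106.7] tool x [ 0.005  0.004 -1.   ] jaw ang 1.573 q [-0.76  0.7  -0.05  1.67  0.04  0.77  0.74] F [ 0.4 -0.8 -0.8] w 0.106
```

View pics/w11.png

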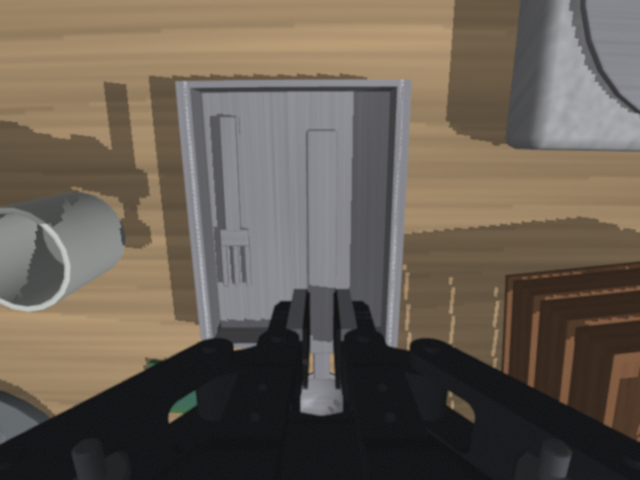

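Call:
{"method": "carry_out", "body": {"targets": "0 0 -0.05 0; 0 0 -0.05 0; 0 0 -0.025 0; 0 0 -0.008 0; 0 0 0 0"}}

```text
time_s: 17.25
eef_pos: [462.0, 424.9, -28.0]
eef_rot: [2.78, 1.571, 2.78]
contact_force: [0.5, -1.1, -0.3]
grip_width: 0.108
```

Call:
{"method": "carry_out", "body": {"targets": "0 0 0 0; 0 0 0 0; 0 0 0.02 0; 0 0 0.06 0", "hand": 0.35}}

```text
time_s: 17.75
eef_pos: [459.6, 423.8, 50.8]
eef_rot: [-2.447, 1.565, -2.446]
contact_force: [1.3, 0.3, 0.5]
grip_width: 0.331
```

Call:
{"method": "carry_out", "body": {"targets": "0 0 0.05 0; 0.03 -0.03 0.03 0; 0.04 -0.04 0 -0.025; 0.04 -0.04 0 -0.025; 0.02 -0.015 0 0", "hand": -0.56}}

```text
time_s: 18.38
eef_pos: [594.6, 295.9, 133.2]
eef_rot: [-0.426, 1.568, -0.48]
contact_force: [0.2, 0.4, -0.3]
grip_width: 0.776
```

Call:
{"method": "carry_out", "body": {"targets": "0 0 0 0; 0 0 0 0"}}

```text
time_s: 18.62
eef_pos: [589.6, 302.7, 131.7]
eef_rot: [2.374, 1.568, 2.328]
contact_force: [-0.9, 1.3, 0.6]
grip_width: 0.783
```

Run:
```python
from h import *
pinfo(); snap('wrist','w12')
W=ptsmap('w12');X,Y,Z=np.moveaxis(W,-1,0);p=load('w12')['p'];hsv=cv2.cvtColor(p,cv2.COLOR_RGB2HSV)
m=(hsv[...,0]>45)&(hsv[...,0]<95)&(hsv[...,1]>90)&(abs(X-607)<50)&(abs(Y-301)<50)&(Z<20)
print(np.median(W[m],axis=0),np.percentile(Z[m],[5,50,95]),mrect('w12',m,6))
S=load('w11');
```

```text
t 18.62 tcp [589.6 302.7 131.7] tool x [-0.002  0.002 -1.   ] jaw ang 1.525 q [-0.49  0.72 -0.05  1.54  0.04  0.89  0.97] F [-0.9  1.3  0.6] w 0.783
[601.35840776 302.41923902   5.68052207] [4.52666667 5.68052207 6.87064461] (((602.318359375, 302.2636413574219), (47.115577697753906, 47.688316345214844), 87.31649017333984), 217)
```

View pics/w12.png

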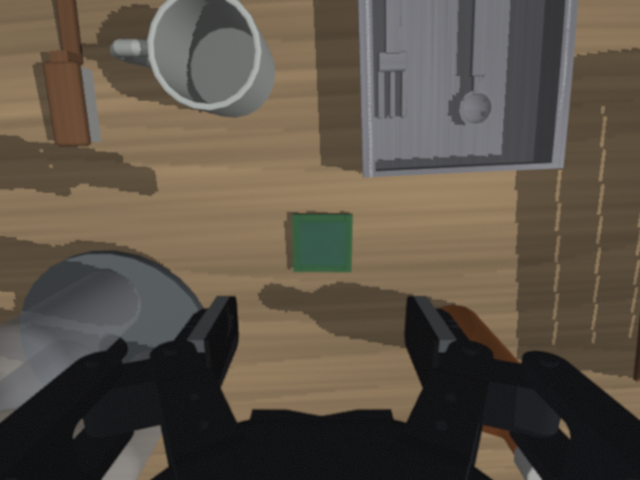

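Call:
{"method": "carry_out", "body": {"targets": "0.0115 0.0015 -0.04 0; 0 0 -0.045 0; 0 0 -0.03 0; 0 0 0 0; 0 0 0 0"}}

```text
time_s: 19.3
eef_pos: [603.0, 303.6, 17.6]
eef_rot: [1.139, 1.569, 1.092]
contact_force: [0.9, -0.5, 0.0]
grip_width: 0.778
```

Run:
```python
from h import *
pinfo(); snap('wrist','w13')
W=ptsmap('w13');X,Y,Z=np.moveaxis(W,-1,0);p=load('w13')['p'];hsv=cv2.cvtColor(p,cv2.COLOR_RGB2HSV)
m=(hsv[...,0]>45)&(hsv[...,0]<95)&(hsv[...,1]>70)&(abs(X-607)<50)&(abs(Y-301)<50)&(Z<20)
print(np.median(W[m],axis=0),np.percentile(Z[m],[5,50,95]),mrect('w13',m,6))
z=load('w13');d=z['d']
for v in range(284,306,2): print(v,[W[v,u].round(0).tolist() for u in (225,232,408,415)])
```

```text
t 19.3 tcp [603.  303.6  17.6] tool x [ 0.001  0.002 -1.   ] jaw ang 1.524 q [-0.48  0.87 -0.05  1.57  0.05  0.7   0.97] F [ 0.9 -0.5  0. ] w 0.778
[601.16042311 302.37272356   5.64338297] [4.55841062 5.64338297 6.65858308] (((602.2572631835938, 302.27960205078125), (49.5410270690918, 49.82375717163086), 87.25502014160156), 354)
284 [[608.0, 249.0, -0.0], [609.0, 253.0, -1.0], [613.0, 351.0, -1.0], [613.0, 355.0, 0.0]]
286 [[609.0, 249.0, -0.0], [610.0, 253.0, -0.0], [614.0, 351.0, 0.0], [615.0, 355.0, -1.0]]
288 [[611.0, 249.0, -0.0], [611.0, 253.0, 0.0], [616.0, 351.0, -0.0], [616.0, 355.0, 0.0]]
290 [[612.0, 249.0, 0.0], [612.0, 252.0, -1.0], [616.0, 351.0, 1.0], [617.0, 355.0, -0.0]]
292 [[613.0, 249.0, -0.0], [613.0, 252.0, -1.0], [618.0, 351.0, -1.0], [618.0, 355.0, -1.0]]
294 [[614.0, 248.0, -1.0], [615.0, 252.0, -1.0], [619.0, 351.0, 0.0], [619.0, 355.0, 0.0]]
296 [[589.0, 267.0, 64.0], [589.0, 270.0, 64.0], [593.0, 337.0, 62.0], [592.0, 339.0, 65.0]]
298 [[589.0, 268.0, 66.0], [589.0, 270.0, 66.0], [594.0, 337.0, 63.0], [592.0, 338.0, 65.0]]
300 [[589.0, 268.0, 67.0], [590.0, 270.0, 66.0], [595.0, 337.0, 62.0], [592.0, 338.0, 67.0]]
302 [[589.0, 268.0, 69.0], [590.0, 270.0, 66.0], [595.0, 336.0, 63.0], [593.0, 338.0, 69.0]]
304 [[589.0, 269.0, 71.0], [591.0, 270.0, 67.0], [596.0, 336.0, 63.0], [592.0, 337.0, 72.0]]
```

View pics/w13.png

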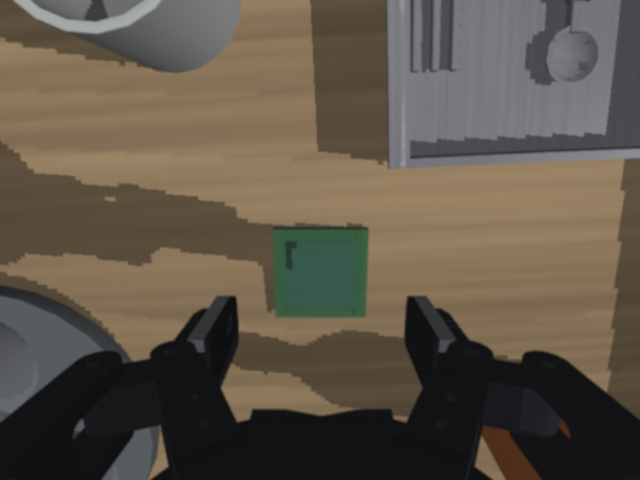

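Call:
{"method": "carry_out", "body": {"targets": "0 0 0 0; 0 0 -0.03 0; 0 0 -0.02 0; 0 0 -0.005 0; 0 0 0 0", "hand": -0.38}}

```text
time_s: 19.98
eef_pos: [603.0, 301.9, -38.4]
eef_rot: [2.726, 1.57, 2.677]
contact_force: [-0.1, 0.6, -0.6]
grip_width: 0.689
```

Run:
```python
from h import *
pinfo(); snap('wrist','w14')
W=ptsmap('w14')
for v in range(292,312,2): print(v,[W[v,u].round(0).tolist() for u in (234,238,242,246,396,400,404,408)])
```

```text
t 19.98 tcp [603.  301.9 -38.4] tool x [-0.  0. -1.] jaw ang 1.522 q [-0.48  0.95 -0.04  1.58  0.06  0.61  0.97] F [-0.1  0.6 -0.6] w 0.689
292 [[591.0, 267.0, 0.0], [591.0, 268.0, -1.0], [591.0, 270.0, -0.0], [591.0, 272.0, -0.0], [594.0, 332.0, -0.0], [594.0, 333.0, -1.0], [594.0, 335.0, -1.0], [594.0, 336.0, -0.0]]
294 [[589.0, 268.0, 5.0], [589.0, 270.0, 6.0], [590.0, 271.0, 5.0], [592.0, 271.0, -1.0], [594.0, 331.0, 0.0], [592.0, 332.0, 5.0], [593.0, 334.0, 5.0], [592.0, 335.0, 6.0]]
296 [[589.0, 269.0, 8.0], [590.0, 270.0, 6.0], [590.0, 272.0, 7.0], [591.0, 272.0, 3.0], [595.0, 331.0, 2.0], [593.0, 332.0, 7.0], [593.0, 333.0, 7.0], [593.0, 335.0, 6.0]]
298 [[589.0, 269.0, 9.0], [589.0, 271.0, 10.0], [589.0, 272.0, 9.0], [592.0, 272.0, 4.0], [595.0, 331.0, 2.0], [592.0, 331.0, 10.0], [593.0, 333.0, 9.0], [593.0, 334.0, 9.0]]
300 [[589.0, 270.0, 12.0], [589.0, 271.0, 11.0], [590.0, 273.0, 11.0], [593.0, 272.0, 3.0], [596.0, 331.0, 3.0], [593.0, 331.0, 10.0], [593.0, 333.0, 10.0], [592.0, 334.0, 12.0]]
302 [[589.0, 270.0, 13.0], [588.0, 272.0, 15.0], [590.0, 272.0, 11.0], [593.0, 272.0, 4.0], [596.0, 331.0, 5.0], [593.0, 331.0, 11.0], [592.0, 332.0, 13.0], [592.0, 333.0, 14.0]]
304 [[589.0, 271.0, 15.0], [589.0, 272.0, 15.0], [591.0, 273.0, 12.0], [594.0, 272.0, 5.0], [598.0, 331.0, 3.0], [594.0, 331.0, 11.0], [592.0, 331.0, 16.0], [592.0, 333.0, 16.0]]
306 [[590.0, 271.0, 16.0], [589.0, 272.0, 16.0], [592.0, 272.0, 10.0], [595.0, 272.0, 4.0], [598.0, 331.0, 4.0], [595.0, 331.0, 11.0], [592.0, 331.0, 17.0], [592.0, 332.0, 18.0]]
308 [[589.0, 271.0, 18.0], [589.0, 273.0, 18.0], [593.0, 272.0, 11.0], [596.0, 272.0, 4.0], [598.0, 331.0, 5.0], [596.0, 331.0, 10.0], [593.0, 331.0, 16.0], [592.0, 332.0, 18.0]]
310 [[589.0, 272.0, 20.0], [590.0, 272.0, 17.0], [593.0, 272.0, 11.0], [597.0, 272.0, 3.0], [599.0, 331.0, 5.0], [596.0, 331.0, 11.0], [593.0, 331.0, 18.0], [592.0, 332.0, 20.0]]
```

View pics/w14.png

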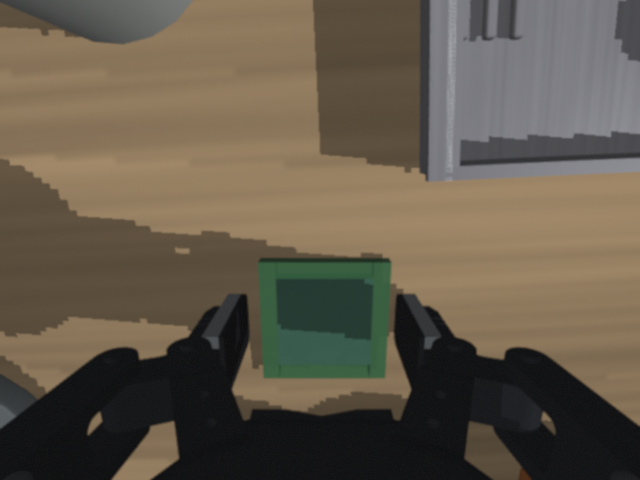

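Call:
{"method": "carry_out", "body": {"targets": "0 0 -0.002 0; 0 0 0 0; 0 0 0 0"}}

```text
time_s: 20.4
eef_pos: [603.7, 302.2, -39.5]
eef_rot: [0.777, 1.569, 0.728]
contact_force: [-0.7, -0.4, 4.5]
grip_width: 0.688
```

Call:
{"method": "carry_out", "body": {"targets": "0 0 0 0; 0 0 0 0; 0 0 0 0", "hand": 1, "grip_force": 40}}

```text
time_s: 20.78
eef_pos: [604.9, 302.5, -37.4]
eef_rot: [0.511, 1.567, 0.462]
contact_force: [-3.0, -1.4, 15.9]
grip_width: 0.567
```

Run:
```python
from h import *
pinfo(); snap('wrist','w15')
W=ptsmap('w15');p=load('w15')['p'];X,Y,Z=np.moveaxis(W,-1,0);hsv=cv2.cvtColor(p,cv2.COLOR_RGB2HSV)
m=(hsv[...,0]>45)&(hsv[...,0]<95)&(hsv[...,1]>70)&(abs(X-603)<30)&(abs(Y-302)<30)&(Z<20)
q=W[m];A=np.c_[q[:,:2]-q[:,:2].mean(0),np.ones(len(q))];print(np.linalg.lstsq(A,q[:,2],rcond=None)[0],len(q))
```

```text
t 20.77 tcp [604.9 302.5 -37.4] tool x [ 0.003  0.002 -1.   ] jaw ang 1.522 q [-0.48  0.95 -0.04  1.58  0.06  0.61  0.97] F [-3.  -1.4 15.9] w 0.567
[3.81431317e-03 2.66785652e-04 5.60921476e+00] 14844
```

View pics/w15.png

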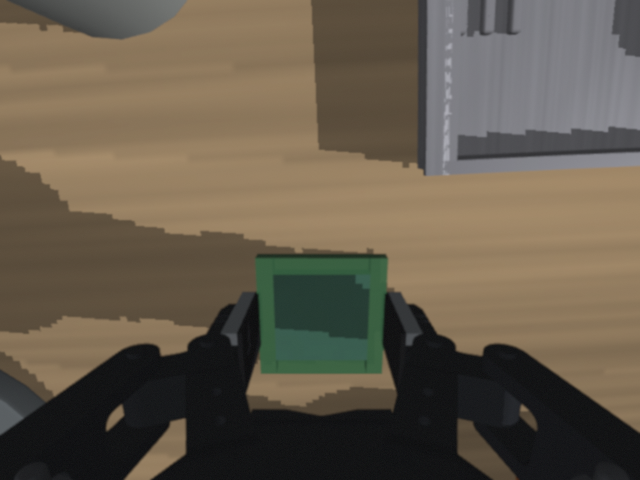

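Call:
{"method": "carry_out", "body": {"targets": "0 0 0.01 0; 0 0 0.01 0; 0 0 0 0; 0 0 0 0"}}

```text
time_s: 21.32
eef_pos: [602.6, 301.7, -21.0]
eef_rot: [-3.029, 1.57, -3.078]
contact_force: [0.2, -0.2, -0.6]
grip_width: 0.568
```

Run:
```python
from h import *
pinfo(); snap('wrist','w16')
W=ptsmap('w16');p=load('w16')['p'];X,Y,Z=np.moveaxis(W,-1,0);hsv=cv2.cvtColor(p,cv2.COLOR_RGB2HSV)
m=(hsv[...,0]>45)&(hsv[...,0]<95)&(hsv[...,1]>70)&(abs(X-603)<30)&(abs(Y-302)<30)&(Z<50)
q=W[m];A=np.c_[q[:,:2]-q[:,:2].mean(0),np.ones(len(q))];print(np.linalg.lstsq(A,q[:,2],rcond=None)[0],len(q),cv2.minAreaRect(q[:,:2].astype(np.float32)))
```

```text
t 21.32 tcp [602.6 301.7 -21. ] tool x [-0.001 -0.    -1.   ] jaw ang 1.522 q [-0.48  0.93 -0.04  1.58  0.06  0.64  0.97] F [ 0.2 -0.2 -0.6] w 0.568
[-1.16515018e-03 -2.48759325e-04  2.19371639e+01] 14833 ((601.0678100585938, 299.0440673828125), (54.311100006103516, 50.990745544433594), 86.9590072631836)
```

View pics/w16.png

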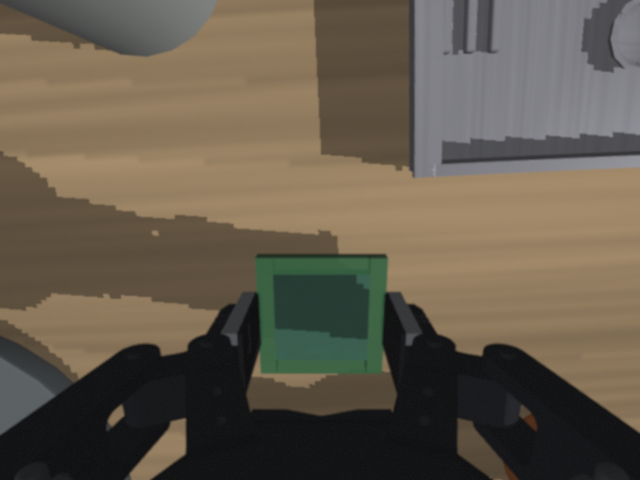

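Call:
{"method": "carry_out", "body": {"targets": "0 0 0.03 0; 0 0 0.05 0; -0.01 -0.015 0.05 0; -0.03 -0.035 0.02 0; -0.03 -0.04 0 0"}}

```text
time_s: 22.0
eef_pos: [533.3, 211.9, 130.9]
eef_rot: [0.589, 1.567, 0.541]
contact_force: [-0.0, -0.4, -0.6]
grip_width: 0.571
```

Call:
{"method": "carry_out", "body": {"targets": "-0.03 -0.045 0 0; -0.02 -0.05 0 0; -0.005 -0.055 0 0.02; 0 -0.058 0 0.02; 0 -0.058 0 0.02"}}

```text
time_s: 22.62
eef_pos: [477.6, -55.8, 129.2]
eef_rot: [2.921, 1.57, 2.933]
contact_force: [1.4, 0.1, -1.0]
grip_width: 0.57
```

Call:
{"method": "carry_out", "body": {"targets": "0 -0.058 0 0.02; 0 -0.058 0 0.02; -0.002 -0.058 0 0.02; -0.002 -0.058 0 0.02; -0.002 -0.045 0 0.02"}}

```text
time_s: 23.25
eef_pos: [470.9, -334.1, 128.8]
eef_rot: [-2.972, 1.57, -2.862]
contact_force: [0.4, 0.1, -0.6]
grip_width: 0.564
```

Run:
```python
from h import *
pinfo(); snap('wrist','w17')
W=ptsmap('w17');p=load('w17')['p'];X,Y,Z=np.moveaxis(W,-1,0);hsv=cv2.cvtColor(p,cv2.COLOR_RGB2HSV)
b=(hsv[...,0]>100)&(hsv[...,0]<125)&(hsv[...,1]>100)&(X<600)&(X>370)&(Y<-300)
for lo,hi in((60,69),(1,9)):
    q=W[b&(Z>lo)&(Z<hi)];print(cv2.minAreaRect(q[:,:2].astype(np.float32)),len(q),q.min(0),q.max(0))
```

```text
t 23.25 tcp [ 470.9 -334.1  128.8] tool x [-0.001 -0.    -1.   ] jaw ang 1.68 q [ 0.67  0.61 -0.15  1.79  0.13  0.75  2.13] F [ 0.4  0.1 -0.6] w 0.564
((466.30224609375, -413.51397705078125), (157.54920959472656, 150.8265838623047), 7.669053554534912) 5450 [ 379.11177528 -497.80657439   60.0051133 ] [ 553.40917892 -336.86999425   67.51314111]
((463.1107177734375, -415.28375244140625), (143.6396026611328, 141.48678588867188), 7.638317584991455) 28144 [ 382.7955379  -493.84941274    1.0154039 ] [ 542.46335648 -340.58199553    8.99680838]
```

View pics/w17.png

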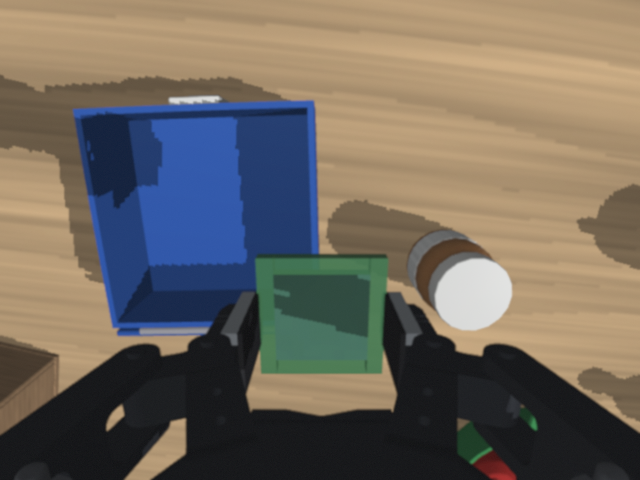

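Call:
{"method": "carry_out", "body": {"targets": "-0.0045 -0.045 0 0; -0.004 -0.0385 0 0; 0 0 -0.03 0; 0 0 -0.04 0; 0 0 0 0"}}

```text
time_s: 23.92
eef_pos: [460.8, -412.4, 56.1]
eef_rot: [2.378, 1.563, 2.489]
contact_force: [-0.2, -0.0, 0.4]
grip_width: 0.569
```

Run:
```python
from h import *
pinfo(); snap('wrist','w18')
W=ptsmap('w18');p=load('w18')['p'];X,Y,Z=np.moveaxis(W,-1,0);hsv=cv2.cvtColor(p,cv2.COLOR_RGB2HSV)
b=(hsv[...,0]>100)&(hsv[...,0]<125)&(hsv[...,1]>100)&(X<600)&(X>370)&(Y<-300)
q=W[b&(Z>1)&(Z<9)];print(cv2.minAreaRect(q[:,:2].astype(np.float32)),len(q),np.median(q[:,2]))
```

```text
t 23.93 tcp [ 460.8 -412.4   56.1] tool x [-0.006  0.005 -1.   ] jaw ang 1.682 q [ 0.77  0.76 -0.14  1.71  0.16  0.68  2.23] F [-0.2 -0.   0.4] w 0.569
((462.035888671875, -430.2742919921875), (148.656982421875, 175.48312377929688), 7.477365493774414) 30608 3.6877365355068057
```

View pics/w18.png

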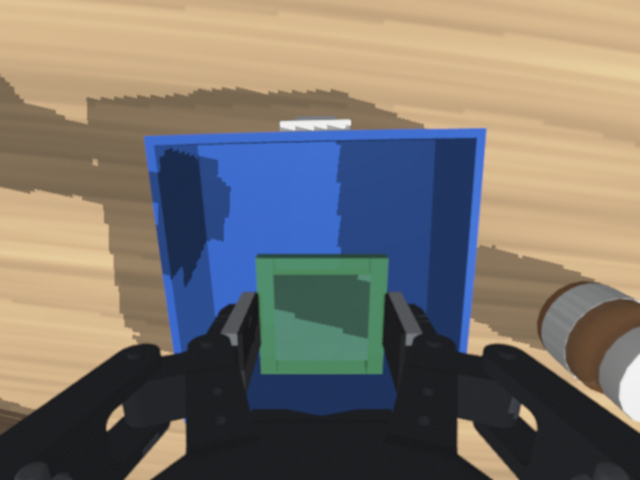

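Call:
{"method": "carry_out", "body": {"targets": "0 0 -0.04 0; 0 0 -0.03 0; 0 0 -0.014 0; 0 0 -0.004 0; 0 0 0 0"}}

```text
time_s: 24.6
eef_pos: [464.1, -415.3, -27.6]
eef_rot: [-1.074, 1.569, -0.963]
contact_force: [0.6, -0.8, -0.4]
grip_width: 0.565
```

Call:
{"method": "carry_out", "body": {"targets": "0 0 -0.003 0; 0 0 0 0; 0 0 0 0"}}

```text
time_s: 24.98
eef_pos: [463.5, -414.8, -31.4]
eef_rot: [-2.475, 1.57, -2.364]
contact_force: [0.6, 0.2, -0.7]
grip_width: 0.569
```

Call:
{"method": "carry_out", "body": {"targets": "0 0 -0.002 0; 0 0 -0.001 0; 0 0 0 0"}}

```text
time_s: 25.35
eef_pos: [463.6, -414.9, -33.4]
eef_rot: [-2.105, 1.57, -1.994]
contact_force: [-2.1, 1.1, 10.2]
grip_width: 0.571
```

Contact with the bin floor (10 N). Open slightly, then rise straight.

Call:
{"method": "carry_out", "body": {"targets": "0 0 0.001 0; 0 0 0 0; 0 0 0 0; 0 0 0.02 0; 0 0 0.05 0", "hand": -0.45}}

```text
time_s: 25.98
eef_pos: [461.9, -413.4, 35.8]
eef_rot: [2.404, 1.566, 2.515]
contact_force: [0.7, -0.7, 0.4]
grip_width: 0.725
```

Run:
```python
from h import *
pinfo(); snap('wrist','w19')
W=ptsmap('w19');p=load('w19')['p'];X,Y,Z=np.moveaxis(W,-1,0);hsv=cv2.cvtColor(p,cv2.COLOR_RGB2HSV)
m=(hsv[...,0]>45)&(hsv[...,0]<95)&(hsv[...,1]>70)&(abs(X-463)<50)&(abs(Y+415)<50)&(Z<40)
q=W[m];A=np.c_[q[:,:2]-q[:,:2].mean(0),np.ones(len(q))];print(np.linalg.lstsq(A,q[:,2],rcond=None)[0],len(q),cv2.minAreaRect(q[:,:2].astype(np.float32)))
```

```text
t 25.98 tcp [ 461.9 -413.4   35.8] tool x [-0.004  0.003 -1.   ] jaw ang 1.682 q [ 0.77  0.79 -0.14  1.72  0.16  0.64  2.22] F [ 0.7 -0.7  0.4] w 0.725
[3.52851902e-03 5.01738539e-03 9.60495744e+00] 7334 ((462.1767578125, -415.7347412109375), (50.52020263671875, 51.22175216674805), 6.065170764923096)
```

View pics/w19.png

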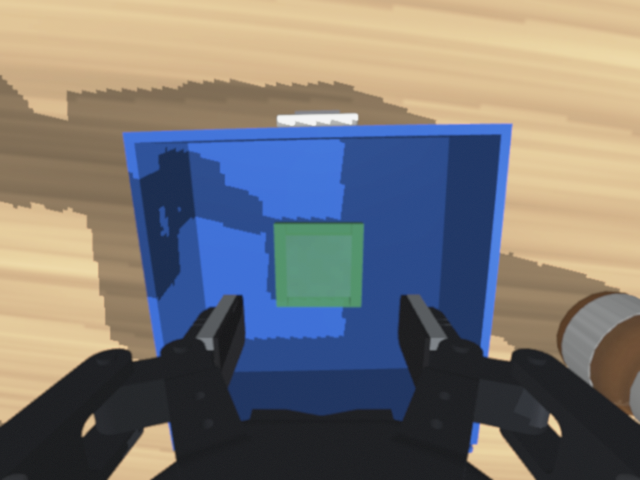

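Tile lies flat (top at 9.6, slope under 0.01). Rise clear of everything and check the whole table.

Call:
{"method": "carry_out", "body": {"targets": "0 0 0.05 0; 0 0 0.06 0; -0.02 0 0.03 0; 0 0 0 0; 0 0 0 0"}}

```text
time_s: 26.65
eef_pos: [443.4, -414.3, 176.3]
eef_rot: [2.559, 1.57, 2.67]
contact_force: [0.4, -0.4, -0.3]
grip_width: 0.724
```

Run:
```python
from h import *
pinfo(); snap('scene','scene9'); snap('side','side9')
for n in('scene','side'):
    a=load(n+'0')['p'];b=load(n+'9')['p']
    im=cv2.imread(f'pics/{n}9.png')
    c=im[160:330,140:500] if n=='scene' else im[180:430,220:430]
    cv2.imwrite(f'pics/{n}9c.png',cv2.resize(c,None,fx=2.2,fy=2.2,interpolation=cv2.INTER_CUBIC))
    def stat(m,fn):
        W=ptsmap(fn);return W[m(W,cv2.cvtColor(load(fn)['p'],cv2.COLOR_RGB2HSV).astype(int))]
    for nm,(x0,x1,y0,y1,z0,z1) in dict(jar=(450,540,-270,-180,30,80),mug2=(410,510,-40,60,40,75),mug1=(420,520,195,285,40,75),brush=(400,540,70,125,12,30),bot=(600,790,30,220,150,190)).items():
        f=lambda W,h:(W[...,0]>x0)&(W[...,0]<x1)&(W[...,1]>y0)&(W[...,1]<y1)&(W[...,2]>z0)&(W[...,2]<z1)
        print(n,nm,stat(f,n+'0').mean(0).round(1),stat(f,n+'9').mean(0).round(1))
W=ptsmap('scene9');X,Y,Z=np.moveaxis(W,-1,0);hsv=cv2.cvtColor(load('scene9')['p'],cv2.COLOR_RGB2HSV).astype(int);H,S=hsv[...,0],hsv[...,1]
for nm,m in(('tom',((H<6)|(H>174))&(S>180)),('corn',(H>20)&(H<34)&(S>190))):
    q=W[m&(np.hypot(X-692,Y+119)<80)];print(nm,q.mean(0),q.max(0),len(q))
```

```text
t 26.65 tcp [ 443.4 -414.3  176.3] tool x [-0.  0. -1.] jaw ang 1.682 q [ 0.81  0.59 -0.17  1.66  0.12  0.9   2.28] F [ 0.4 -0.4 -0.3] w 0.724
scene jar [ 503.  -227.2   61.9] [ 503.1 -227.1   62. ]
scene mug2 [460.9  -1.5  57.5] [461.4  -1.7  57.3]
scene mug1 [470.3 237.5  57.4] [470.  237.4  57.1]
scene brush [486.6 115.3  21.9] [488.  115.1  22. ]
scene bot [690.8 117.3 175.4] [690.6 117.2 175.6]
side jar [ 490.3 -214.2   57.7] [ 490.5 -213.7   57.9]
side mug2 [456.2   3.6  56.6] [456.1   3.4  56.6]
side mug1 [466.  242.3  56.9] [465.8 241.8  57.1]
side brush [482.2 116.9  22.7] [480.8 116.8  22.4]
side bot [682.2 126.8 171.4] [681.7 126.4 171.5]
tom [ 705.6978741  -146.15993515   35.52305407] [ 720.65219347 -125.82940806   46.01380715] 167
corn [710.1193154  -91.45034177  26.442106  ] [730.04500096 -76.3789698   35.95662222] 159
```

View pics/scene9c.png

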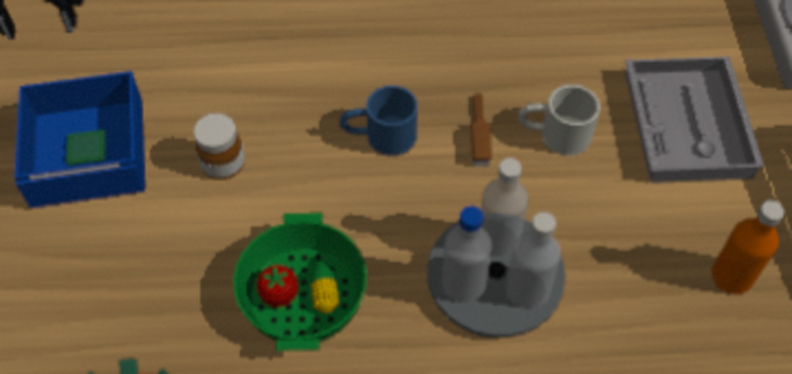

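View pics/side9c.png

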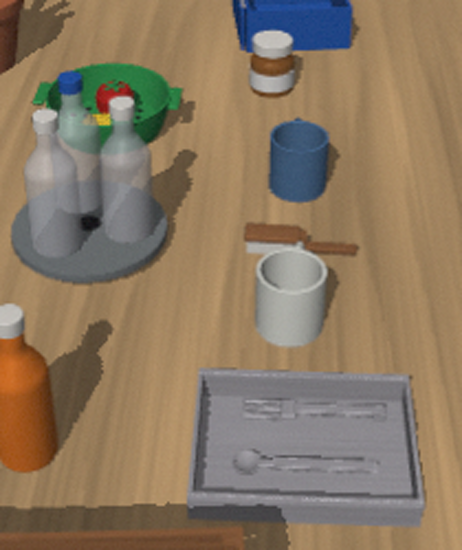

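All placed and the other objects unmoved (within measurement noise). Handing in.

```bash
python3 -c "
from h import *
print(job.finish_job()); pinfo()"
```

```text
the job is handed in; nothing more can be done
None
the job is handed in; nothing more can be done
```

I sorted the table and handed the job in at about 26.8 s of the 72 s; it gave no verdict. The spoon lies in the tray beside the fork, the corn and tomato are in the sieve, and the tile is on the bin floor.

**Last checks:**
- **Tile:** it lies flat, with its top at 9.6 mm, a slope under 0.01 rad, and within about 1 mm of the bin centre. I held it only at its edges and released it after about 10 N of contact with the floor.
- **Tomato and corn:** the tomato sits about 28 mm from the sieve centre and the corn about 26 mm, both low on its floor.
- **Spoon:** it went in along the tray's length, about 15 mm from the tray's centre line. In the last pictures it looks flat and clear of the fork; I did not measure its tilt or height.
- **Things to leave alone:** the mugs, jar, brush and bottles read within about 1.5 mm of where they started in both fixed cameras.

**What disagreed:**
- **Finger length:** the fingertips turned out to sit about 37 mm short of the reported tool point. My first close on the corn therefore shut in the air above it, moving nothing. I measured the offset from the wrist and side depth pictures and allowed for it from then on.
- **Table contact:** during the tile grasp the fingertips touched the table, about 5 to 16 N.
- **Tile position:** the fixed cameras placed the tile up to about 5 mm away from where the wrist camera did. I used the wrist values, and the grasps agreed with them.

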